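# Pack the slide mailer and fasten the courier case

## Task

Get the courier case ready to go: lay the slide mailer from the steel tray flat in the case's empty white insert, setting it down rather than dropping it, and shut the lid. Then swing the steel hasp over the lid so that its slot drops over the turn staple and it lies flat, and turn the staple crosswise so that the hasp cannot come off. Leave the glassware and everything else standing where it is.

Things in the scene. Friction and masses are not known exactly. Their poses are not given: they have to be found in the camera images.
- mailer: white plastic slide mailer (a flat box for glass slides) with fine ribs on its upper face: 88 long (its x), 34 wide (its y), 26 high (its z), 50 to 100 g, loose. It starts lying flat on the floor of the steel tray, in any of three places along it. Origin: centre of its underside
- steel_tray: shallow open steel instrument tray, fixed, 200 (x) x 360 (y) x 12 high, walls and floor 3 thick; the mailer, dropper bottle and specimen jar lie in a row along its y. Origin: centre of its underside, on the bench
- case: grey courier case, fixed, 200 deep (x) x 240 wide (y); 70 high with its lid shut. Its -x side is the front, with the hasp in the middle; the lid is hinged along the +x side. Front wall 12 thick, its top at 70; side and back walls 8 thick, their tops at 60; floor 6 thick. Two white inserts lie side by side in it. Origin: centre of its underside, on the bench; z up
- insert: the empty white open insert in one half (left or right) of the case, fixed: 170 (x) x 104 (y) x 20 high, walls and floor 3 thick, its axes parallel to the case's; the mailer goes here. Its middle lies 55 to one side of the case's middle line. Origin: centre of its underside (6 above the bench)
- vial_insert: the other, full insert, fixed, same outline, with a dark foam block and eight capped vials standing up to 43 above its underside. Origin: centre of its underside
- lid (a joint): the case's flat lid, a panel 186 (from hinge to front edge) x 240 x 10 thick, 0.35 kg. 0 = shut, its top then 70 above the bench and level with the front wall's; grows as it opens, 2.0 rad at most; starts wide open, a little past upright. A stiff hinge (0.45 N m) holds it at any angle; push it down by hand
- lid_hinge (a point): middle of the lid's hinge line, on the lid's inner (lower) face at its rear edge; in the case frame at x +100, y 0, z 60. The line runs along the case's y
- lid_edge (a point): middle of the lid's free (front) edge, on its outer face; 186 from the hinge line and 10 out from the lid's inner face. The staple stands on the outer face 28 from this edge
- hasp (a joint): flat steel hasp strap 32 wide, 3 thick, hinged at the top of the case's front wall. 0 = lying flat over the shut lid; grows as it swings up and out: 1.57 upright, 3.14 level and pointing away from the case, 4.4 (the stop) nearly hanging. Starts outside. A slightly stiff hinge (0.035 N m) holds it at any angle. It has a slot 40 long x 14 wide whose middle is 46 from the hinge; lid and staple block the strap unless the staple is in line with the slot
- hasp_hinge (a point): middle of the hasp's hinge line, parallel to the case's y; in the case frame at x -104, y 0, z 73.5
- hasp_lip (a point): middle of the rolled lip at the hasp's free end: a rod 8 thick and 32 long, lying along the case's y, 82 from the hinge line; with the hasp at 0 its axis is 5 above the lid's top
- staple (a joint): turn staple on the lid's outer face, in the middle: its steel head is a bar 26 long, 8 thick and 15 high on a thin neck, standing from 7 to 22 above the lid's outer face. 0 = bar at right angles to the lid's front edge, in line with the hasp's slot (so the slot passes over it); turns about the lid's normal either way, to 1.6 rad, positive anticlockwise seen from above the shut lid. Starts within 0.12 of 0. Friction 0.02 N m. Turned crosswise it holds the hasp down
- staple_head (a point): centre of the staple's head, 14.5 above the lid's outer face; with the lid shut at x -58, y 0, z 84.5 in the case frame
- dropper: amber dropper bottle with black cap and bulb, 32 across, 86 tall, 60 g, loose, on the steel tray; leave it. Origin: centre of its underside
- jar: clear specimen jar with white cap, 52 across, 44 tall, 90 g, loose, on the steel tray; leave it. Origin: centre of its underside
- stain_jar: square pale glass staining jar with a knobbed cover, 64 x 64 x 98 tall, 300 g, loose on the bench near the front of the case; leave it. Origin: centre of its underside
- petri_stack: stack of clear dishes, 92 across, 42 tall, 90 g, loose on the bench at the case's -y end; leave it. Origin: centre of its underside
- wash_bottle: white wash bottle with bent spout, 70 across, 203 tall, 350 g, loose on the bench at the left; leave it. Origin: centre of its underside
- beaker: small pale beaker, 54 across, 62 tall, 90 g, loose on the bench behind the open lid; leave it. Origin: centre of its underside
Not all that is in view belongs to the job. Of the things shaped like the mailer, the white one is meant.

How it is judged:
On the way, in this order (a step that is already met when the one before it is completed fails the run):
1. the mailer lies flat in the empty insert, let go (x of mailer in the frame of insert between -0.07 and 0.07 m and y of mailer in the frame of insert between -0.036 and 0.036 m and z of mailer in the frame of insert below 0.008 m and angle between mailer's own z axis and vertical below 0.1 rad and contact force between the fingers and mailer below 0.1 N), for 0.2 s.
2. the lid is shut over it (x of mailer in the frame of insert between -0.07 and 0.07 m and y of mailer in the frame of insert between -0.036 and 0.036 m and z of mailer in the frame of insert below 0.008 m and angle between mailer's own z axis and vertical below 0.1 rad and value of joint lid below 0.04 rad), for 0.2 s.
3. the hasp lies flat on the lid, its slot over the staple (value of joint lid below 0.04 rad and value of joint hasp below 0.08 rad), for 0.2 s.
At the end, for the whole second after the job is handed in: The mailer lies flat (within 0.1 rad) and still on the floor of the empty insert, the lid is shut (within 0.04 rad), the hasp lies flat over it (within 0.08 rad) and the staple is turned at least 1.2 rad, either way, across the slot (all of step 3 and x of mailer in the frame of insert between -0.07 and 0.07 m and y of mailer in the frame of insert between -0.036 and 0.036 m and z of mailer in the frame of insert below 0.008 m and angle between mailer's own z axis and vertical below 0.1 rad and (value of joint staple above 1.2 rad or value of joint staple below -1.2 rad) and linear speed of mailer below 0.02 m/s); the robot touches nothing.
It fails at once if the dropper bottle or specimen jar is shifted more than 30 mm or tipped over (distance of any of dropper, jar from where it was at the start of the episode above 0.03 m or angle between any of dropper, jar's own z axis and vertical above 0.4 rad).
It fails at once if the staining jar or stack of dishes is shifted more than 30 mm or tipped over (distance of any of stain_jar, petri_stack from where it was at the start of the episode above 0.03 m or angle between any of stain_jar, petri_stack's own z axis and vertical above 0.4 rad).
It fails at once if the wash bottle or beaker is shifted more than 30 mm or tipped over (distance of any of wash_bottle, beaker from where it was at the start of the episode above 0.03 m or angle between any of wash_bottle, beaker's own z axis and vertical above 0.4 rad).
It fails at once if the mailer is dropped or thrown (faster than 0.6 m/s while out of the fingers) (contact force between the fingers and mailer below 0.01 N and linear speed of mailer above 0.6 m/s).
It also fails if it takes over 72 s, if anything falls off the work surface, if the arm or the gripper's body presses on something with over 40 N, if the wrist force passes 120 N, or if a joint passes its speed limit or range.

## Robot

A 6-joint arm with a two-finger parallel gripper is mounted at the origin on the work surface. World frame = base frame: x ahead of the robot, y to its left, z up, the work surface at z = 0. Lengths are in m, angles in rad, forces in N, time in s.
With the tool pointing down it reaches from about 0.25 to 0.775 m from the base axis. Payload 4 kg.
Tool frame: the origin (TCP) lies on the centre line of the jaws, within the pads' length; the fingertips stand 17 mm ahead of it and the grasp point (between the pads) lies 2 mm behind it; y points along the fingers, z is the direction in which the jaws open and shut, and the axes are right-handed (so a half turn about y gives the same grasp; the last joint's range is limited). The gripper opens to 85 mm and grips with 20 to 120 N. Pads are 22 mm wide; open, the fingers measure 114 mm over their backs; the gripper's body (76 mm by 85 mm) begins 54 mm behind the grasp point. The pads swing forward as they close: fully open they stand 13 mm farther back than shut.
Start: joints at [-0.103, 0.087, 1.371, -0, 1.684, -0.103], TCP at [0.55, -0, 0.248] pointing down, gripper open.
Joint ranges: [-3.1, 3.1], [-0.76, 2.03], [0.27, 2.55], [-1.08, 4.22], [0.17, 2.65], [-2.57, 2.57]. Speed limits (rad/s): [2.79, 2.79, 3.14, 3.14, 3.14, 3.14].

## Interface

Orientations are given as a unit quaternion [w, x, y, z].
In Python, from rig import * gives the robot as it stands.
- The arm moves only by the tool jog_arm, never from a script. Its argument "moves" is a list of rows, each an object with "delta_pos": the shift along the tool's x, y, z in mm, a list of three; "rotation": the turn, a rotation vector about the tool's x, y, z in rad, a list of three; "grip": the opening, from 0 (shut) to 1 (fully open). In form: [{"delta_pos": [dx, dy, dz], "rotation": [rx, ry, rz], "grip": grip}, ...]. A call has 1 to 8 rows; each row is the pose to reach, as a shift and turn from the pose commanded when the call began, along the tool's axes at that moment; what a row does not reach only later rows make up. A row lasts 1/8 s, in which the tool goes at most 62.5 mm and 10.7 degrees, less where a joint would pass 70% of its speed; a pose out of reach is approached as far as the arm can. A call with a gripper value outside its range is refused whole. The fingers move at their own pace and stop on an object; the grip force is fixed at half the most. Time passes only in rows, so rows that repeat a pose let the fingers close. It gives the time, the measured TCP pose, the force and the opening at its end, in the units of the state.
- read_state(): the state, without advancing time (a new reading comes with each control period).
- snapshot(name): name is "scene" or "side" or "wrist"; returns a dict with "pixels" (420x560x3 uint8, blue, green, red), "camera_matrix" (3x3 intrinsics, pixels), "origin" and "orientation" of the camera in the world. Camera axes: x right, y down, z forward; pixel columns grow to the right and rows downward; lengths in m; the calibration is good to about 2 mm. A picture is of the moment at which its call begins. There is no depth.
- sign_off(): hands the job in, once; it reports no verdict.
The state is a dict: "time": time; "q": joint angles; "joint_vel": joint speeds; "tau": joint torques, N m; "position": TCP position; "orientation": TCP orientation; "ft_force": force on the tool from outside, world axes, zero at the start; "ft_torque": the same for the moment, N m; "grip_width": finger opening in m.
Only numpy, scipy, OpenCV 4.12 (cv2) and the standard library are available. Lean on these libraries where they do the work, as an engineer would, in place of code of your own. Each camera call takes 0.05 s, during which the arm holds its last target.

## Working session

There is one attempt and no reset: what is moved stays moved. The work goes in short steps, Python scripts to look and compute and a tool call to move; the robot and the scene stay as the last step left them, time stands still between calls to the robot, and variables do not carry over. Pictures are saved under pics/ and viewed, and the job is handed in when it is done.

Besides the shell and the picture viewer there is one more tool, called by a JSON object that holds its "op" and its "data", one argument or row to a line. jog_arm: Moves the arm, as the interface text tells. Its arguments: {"type":"object","properties":{"moves":{"type":"array"}},"required":["moves"]}

```bash
ls; mkdir -p pics; python3 - <<'E'
from rig import *
import cv2
print(read_state())
for n in ["scene","side","wrist"]:
    s=snapshot(n); cv2.imwrite(f"pics/{n}0.png",s["pixels"]); print(n,s["camera_matrix"],s["origin"],s["orientation"])
E
```

```text
pics
{'time': 0.0, 'q': array([-1.03104361e-01,  8.79511363e-02,  1.37230514e+00,  2.35154295e-06,
        1.68359328e+00, -1.03092722e-01]), 'joint_vel': array([-1.71553933e-05,  6.19749314e-04,  9.14776240e-04,  2.12487177e-04,
       -1.15881121e-03,  3.13712004e-04]), 'tau': array([ 4.64244640e-04, -3.51862407e+01, -3.13276148e+01,  2.58579206e-05,
        1.07225846e-02,  9.27783418e-06]), 'position': array([5.49525464e-01, 4.28062953e-05, 2.47115385e-01]), 'orientation': array([ 0.49949432, -0.50049936,  0.50062234, -0.49938271]), 'ft_force': array([-0.26930812, -0.22219715,  0.46858196]), 'ft_torque': array([0.01568122, 0.00640107, 0.01794339]), 'grip_width': 0.08562804330281992}
scene [[408.41451369   0.         293.0301024 ]
 [  0.         408.41451369 212.15699551]
 [  0.           0.           1.        ]] [ 1.24223788 -0.593812    0.84724631] [-0.387658    0.82332976  0.37613979 -0.17426485]
side [[482.33203652   0.         281.55548277]
 [  0.         482.33203652 208.40717323]
 [  0.           0.           1.        ]] [-0.07253699  0.82723394  1.07930764] [ 0.13361688 -0.28229477  0.87205861 -0.37678904]
wrist [[337.97930043   0.         280.9243923 ]
 [  0.         337.97930043 207.88196268]
 [  0.           0.           1.        ]] [0.5496487  0.07451851 0.3716462 ] [ 1.51140380e-01  9.88511633e-01  1.77261150e-04 -1.14273202e-03]
```

View pics/scene0.png

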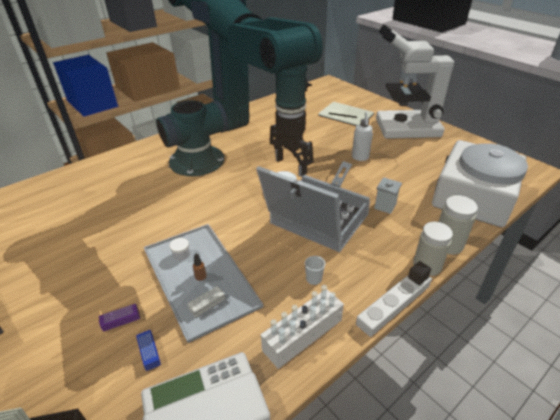

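View pics/side0.png

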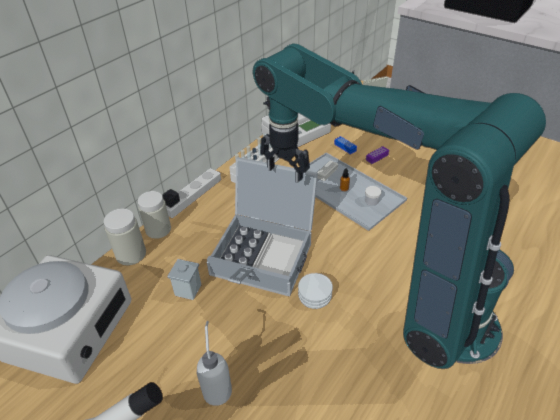

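View pics/wrist0.png

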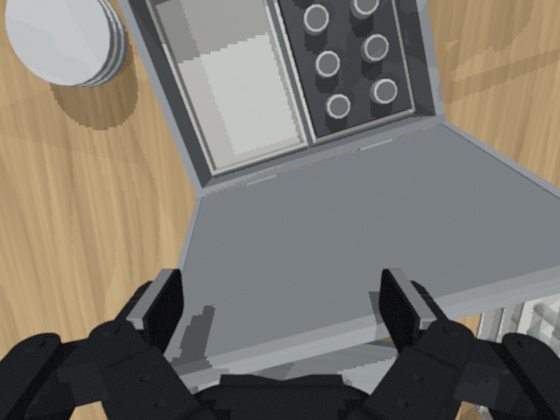

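```bash
cat > h.py <<'E'
import numpy as np, cv2
from scipy.spatial.transform import Rotation as R
from rig import *
def rot(q): return R.from_quat([q[1],q[2],q[3],q[0]]).as_matrix()
def ray(s,u,v):
    d=np.linalg.inv(s["camera_matrix"])@np.array([u,v,1.]); return np.array(s["origin"]),rot(s["orientation"])@d
def plane(s,u,v,z):
    o,d=ray(s,u,v); return o+d*(z-o[2])/d[2]
def proj(s,p):
    c=rot(s["orientation"]).T@(np.array(p)-s["origin"]); k=s["camera_matrix"]@c; return k[:2]/k[2]
def crop(s,name,x0,y0,x1,y1,f):
    im=cv2.resize(s["pixels"][y0:y1,x0:x1],None,fx=f,fy=f,interpolation=cv2.INTER_CUBIC); cv2.imwrite("pics/"+name+".png",im)
E
python3 - <<'E'
from h import *
s=snapshot("side"); crop(s,"sc1",195,145,345,305,4.5-.75)
crop(s,"st1",290,130,410,230,6)
s=snapshot("scene"); crop(s,"cc1",130,150,380,345,3)
E
```

```text
(no output)
```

View pics/sc1.png

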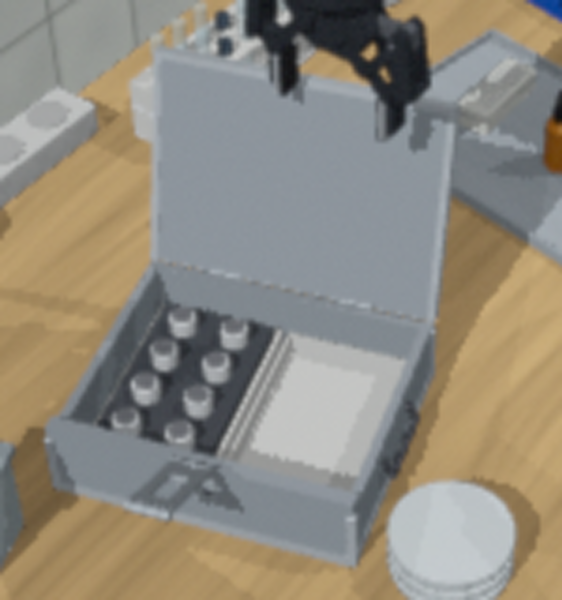

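View pics/st1.png

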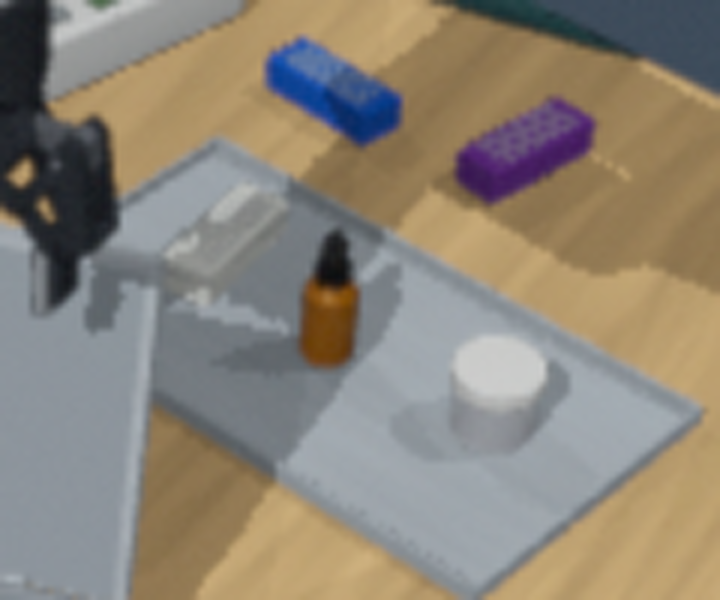

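View pics/cc1.png

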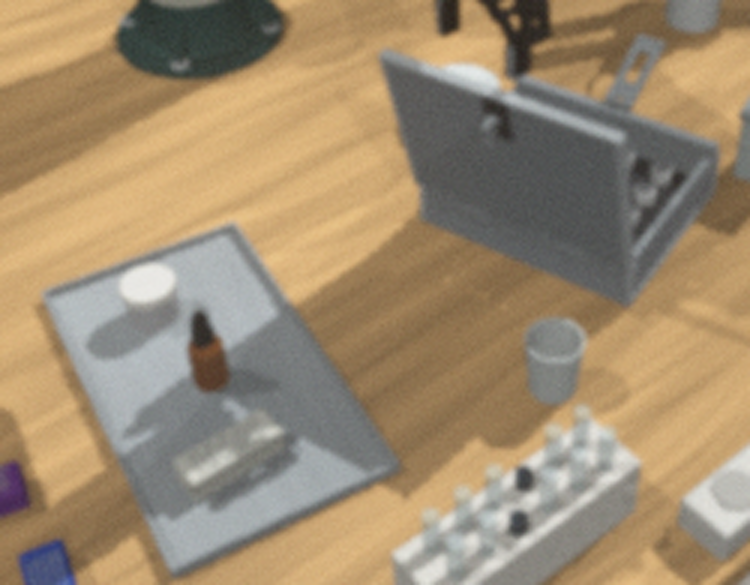

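```bash
python3 - <<'E'
from h import *
np.set_printoptions(precision=4,suppress=True)
s=snapshot("side"); 
for n,u,v,z in [("FL",48,423,.07),("FR",352,517,.07),("HL",155,262,.06),("HR",432,322,.06),("BR",437,335,.06)]:
    print(n,plane(s,195+u/3.75,145+v/3.75,z))
for n,u,v,z in [("T1",215,140,.012),("T2",702,412,.012),("T3",478,596,.012),("m1",163,258,.029),("m2",240,183,.029),("m3",290,205,.029),("m4",210,280,.029),("jar",498,365,.047)]:
    print(n,plane(s,290+u/6,130+v/6,z))
c=snapshot("scene")
for n,u,v,z in [("T1",398,468,.012),("T2",45,293,.012),("T3",235,228,.012),("T4",172,572,.012),("m1",175,462,.029),("m2",262,412,.029),("m3",292,438,.029),("m4",202,488,.029),("jar",148,285,.047)]:
    print(n,plane(c,130+u/3,150+v/3,z))
E
```

```text
FL [0.6369 0.2449 0.07  ]
FR [0.4019 0.1854 0.07  ]
HL [0.6916 0.0591 0.06  ]
HR [ 0.4683 -0.0145  0.06  ]
BR [ 0.4572 -0.005   0.06  ]
T1 [ 0.6703 -0.4205  0.012 ]
T2 [ 0.3162 -0.3616  0.012 ]
T3 [ 0.3475 -0.1656  0.012 ]
m1 [ 0.6216 -0.2871  0.029 ]
m2 [ 0.6232 -0.3729  0.029 ]
m3 [ 0.5877 -0.3716  0.029 ]
m4 [ 0.5886 -0.2857  0.029 ]
jar [ 0.4102 -0.2945  0.047 ]
T1 [ 0.7139 -0.2299  0.012 ]
T2 [ 0.3278 -0.3605  0.012 ]
T3 [ 0.3662 -0.1714  0.012 ]
T4 [ 0.6778 -0.4225  0.012 ]
m1 [ 0.6001 -0.3722  0.029 ]
m2 [ 0.6022 -0.2893  0.029 ]
m3 [ 0.6422 -0.2856  0.029 ]
m4 [ 0.6371 -0.3688  0.029 ]
jar [ 0.4187 -0.2931  0.047 ]
```

```bash
python3 - <<'E'
from h import *
np.set_printoptions(precision=4,suppress=True)
print(rot(read_state()["orientation"]))
w=snapshot("wrist")
T=rot(read_state()["orientation"])
print(T.T@(w["origin"]-read_state()["position"])); print(T.T@rot(w["orientation"]))
# wrist view: case corners
for n,u,v,z in [("back-left in insert outer top",213,172,.026),("insert mid back",305,145,.026),("vial ins back right",413,110,.026),("HR",203,190,.06),("HL",442,124,.06)]:
    print(n,plane(w,u,v,z))
E
```

```text
[[ 0.     -0.0004  1.    ]
 [-1.      0.      0.    ]
 [-0.     -1.     -0.0004]]
[-0.0745 -0.1243 -0.0002]
[[-0.      0.9543  0.299 ]
 [ 0.0005 -0.299   0.9543]
 [ 1.      0.0002 -0.0005]]
back-left in insert outer top [0.4789 0.005  0.026 ]
insert mid back [0.574  0.0329 0.026 ]
vial ins back right [0.6796 0.067  0.026 ]
HR [ 0.4753 -0.0055  0.06  ]
HL [0.6943 0.0556 0.06  ]
```

{"op": "jog_arm", "data": {
  "moves": [
    {"delta_pos":[0,-60,0],"rotation":[0,0,0],"grip":1},
    {"delta_pos":[0,-80,0],"rotation":[0,0,0],"grip":1},
    {"delta_pos":[60,-80,15],"rotation":[0,0,0],"grip":1},
    {"delta_pos":[110,-80,30],"rotation":[0,0,0],"grip":1},
    {"delta_pos":[170,-80,60],"rotation":[0,0,0],"grip":1},
    {"delta_pos":[220,-80,60],"rotation":[0,0,0],"grip":1},
    {"delta_pos":[220,-80,60],"rotation":[0,0,0],"grip":1},
    {"delta_pos":[220,-80,60],"rotation":[0,0,0],"grip":1}
  ]
}}

```text
time: 1.4
position: [0.61, -0.2198, 0.3282]
orientation: [0.5, -0.5, 0.5, -0.5]
ft_force: [1.0, -0.4, 0.1]
grip_width: 0.0856
```

```bash
python3 - <<'E'
from h import *
s=snapshot("wrist"); cv2.imwrite("pics/w2.png",s["pixels"]); print(read_state()["position"])
s=snapshot("scene"); cv2.imwrite("pics/scene2.png",s["pixels"]); 
s=snapshot("side"); crop(s,"sc2",195,145,345,305,3.75);
E
```

```text
[ 0.61005289 -0.21904809  0.32866733]
```

View pics/w2.png

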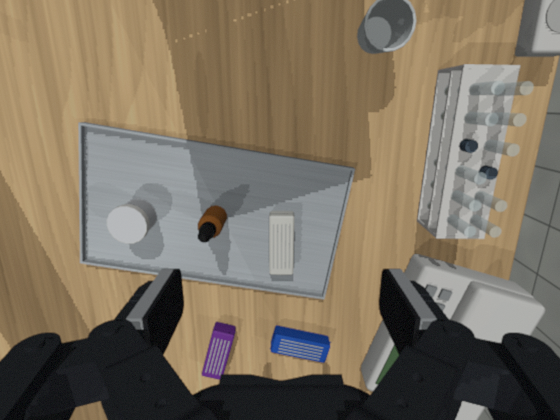

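View pics/sc2.png

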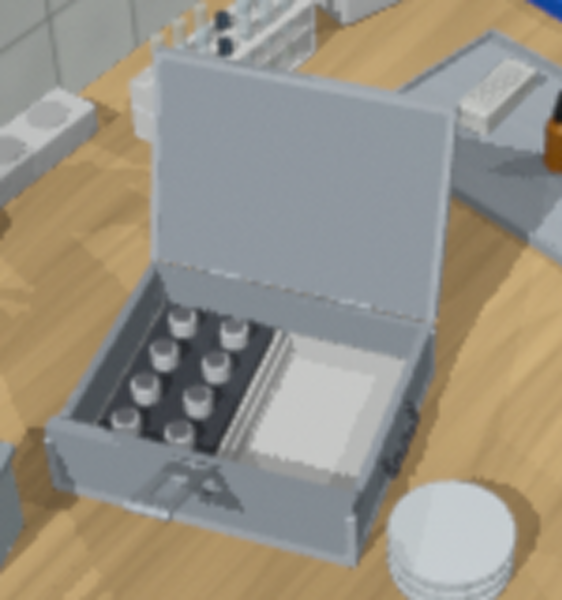

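```bash
python3 - <<'E'
from h import *
np.set_printoptions(precision=4,suppress=True)
s=snapshot("wrist"); p=s["pixels"].astype(int); 
crop(s,"wm",190,190,320,300,6)
hsv=cv2.cvtColor(s["pixels"],cv2.COLOR_BGR2HSV)
m=((hsv[...,2]>175)&(hsv[...,1]<40)).astype(np.uint8)
roi=np.zeros_like(m); roi[200:290,255:305]=1; m&=roi
m=cv2.morphologyEx(m,cv2.MORPH_CLOSE,np.ones((5,5),np.uint8))
n,l,st,_=cv2.connectedComponentsWithStats(m); k=1+st[1:,4].argmax(); print(st[k])
c=cv2.findContours((l==k).astype(np.uint8),0,1)[0][0]
r=cv2.minAreaRect(c); print(r)
b=cv2.boxPoints(r); print(b)
for z in [.029]:
  P=np.array([plane(s,*q,z) for q in b]); print(P,P.mean(0)); print(np.linalg.norm(np.roll(P,1,0)-P,axis=1))
for n,u,v in [("tray",83,124),("t",354,166),("t",325,298),("t",82,263)]: print(plane(s,u,v,.012))
print("dropper cap",plane(s,207,233,.086),"base",plane(s,212,220,.03))
print(hsv[240,275],hsv[225,260],hsv[240,282])
E
```

```text
[270 217  22  57 926]
((280.5, 245.0), (56.0, 21.0), 90.0)
[[270. 217.]
 [291. 217.]
 [291. 273.]
 [270. 273.]]
[[ 0.5957 -0.2897  0.029 ]
 [ 0.6236 -0.2897  0.029 ]
 [ 0.6245 -0.3726  0.029 ]
 [ 0.5951 -0.3726  0.029 ]] [ 0.6097 -0.3311  0.029 ]
[0.0829 0.0279 0.0829 0.0294]
[ 0.3588 -0.1712  0.012 ]
[ 0.7064 -0.2243  0.012 ]
[ 0.6764 -0.4233  0.012 ]
[ 0.3236 -0.3661  0.012 ]
dropper cap [ 0.524 -0.29   0.086] base [ 0.5187 -0.2937  0.03  ]
[ 25   9 178] [103  15 152] [ 35   9 174]
```

View pics/wm.png

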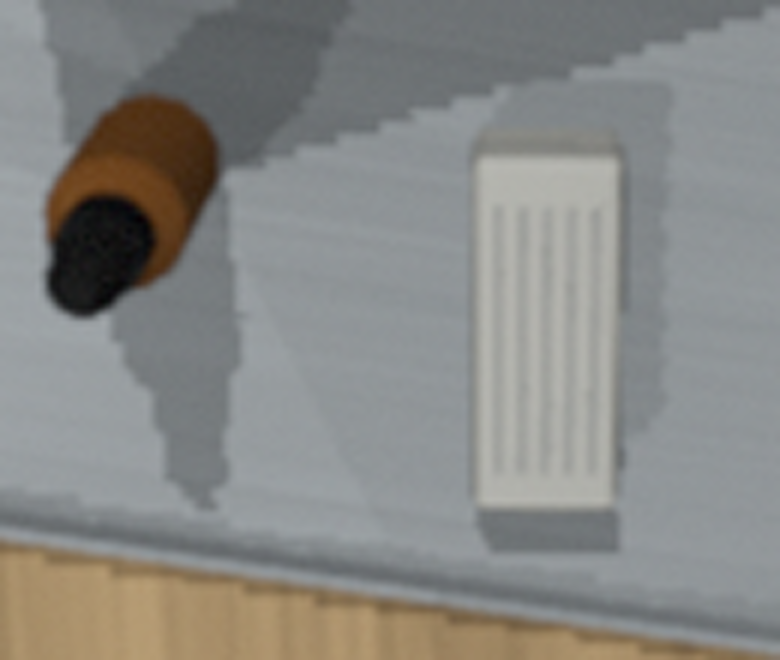

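{"op": "jog_arm", "data": {
  "moves": [
    {"delta_pos":[60,0,1],"rotation":[0,0,0],"grip":0.8},
    {"delta_pos":[111,40,1],"rotation":[0,0,0],"grip":0.8},
    {"delta_pos":[111,100,1],"rotation":[0,0,0],"grip":0.8},
    {"delta_pos":[111,160,1],"rotation":[0,0,0],"grip":0.8},
    {"delta_pos":[111,220,1],"rotation":[0,0,0],"grip":0.8},
    {"delta_pos":[111,250,1],"rotation":[0,0,0],"grip":0.8},
    {"delta_pos":[111,250,1],"rotation":[0,0,0],"grip":0.8},
    {"delta_pos":[111,250,1],"rotation":[0,0,0],"grip":0.8}
  ]
}}

```text
time: 2.6
position: [0.6124, -0.331, 0.081]
orientation: [-0.501, 0.5, -0.498, 0.501]
ft_force: [0.3, -0.2, 0.8]
grip_width: 0.0685
```

```bash
python3 - <<'E'
from h import *
s=snapshot("wrist"); cv2.imwrite("pics/w3.png",s["pixels"]); print(read_state()["position"])
s=snapshot("scene"); crop(s,"cc3",130,150,380,345,3)
E
```

```text
[ 0.61273167 -0.33148032  0.08186747]
```

View pics/w3.png

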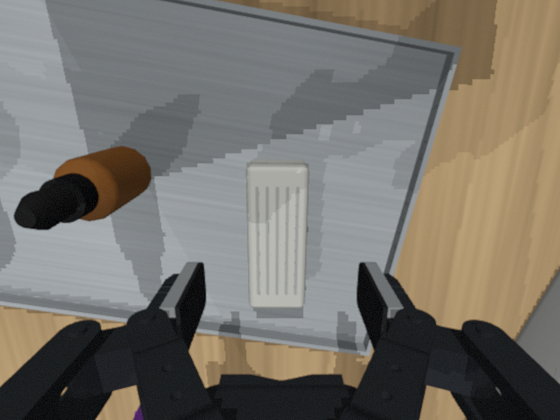

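View pics/cc3.png

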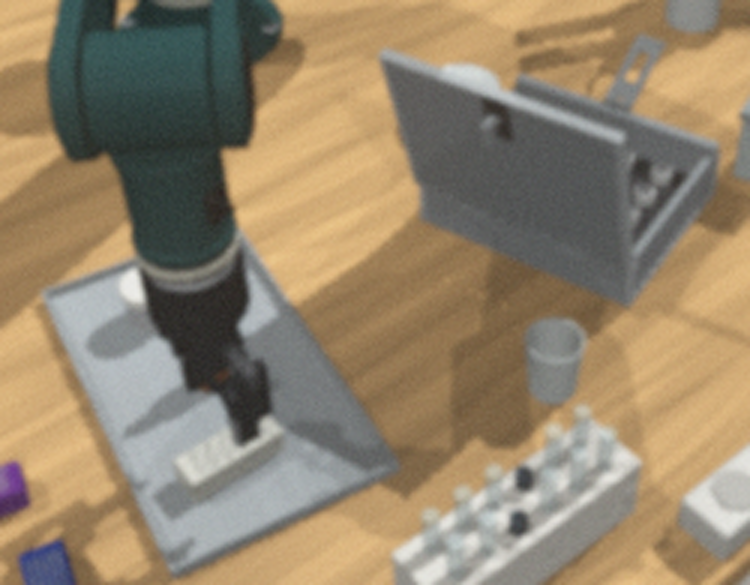

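```bash
python3 - <<'E'
from h import *
s=snapshot("wrist"); 
for u,v in [(248,172),(308,172),(304,306),(249,306)]: print(plane(s,u,v,.029))
E
```

```text
[ 0.59522534 -0.29285429  0.029     ]
[ 0.62715014 -0.29286803  0.029     ]
[ 0.62676686 -0.37528001  0.029     ]
[ 0.59345412 -0.37519054  0.029     ]
```

{"op": "jog_arm", "data": {
  "moves": [
    {"delta_pos":[2,25,-1.5],"rotation":[0,0,0],"grip":0.8},
    {"delta_pos":[2,49,-1.5],"rotation":[0,0,0],"grip":0.8},
    {"delta_pos":[2,49,-1.5],"rotation":[0,0,0],"grip":0.8},
    {"delta_pos":[2,49,-1.5],"rotation":[0,0,0],"grip":0.3},
    {"delta_pos":[2,49,-1.5],"rotation":[0,0,0],"grip":0.2},
    {"delta_pos":[2,49,-1.5],"rotation":[0,0,0],"grip":0.2},
    {"delta_pos":[2,49,-1.5],"rotation":[0,0,0],"grip":0.2},
    {"delta_pos":[2,49,-1.5],"rotation":[0,0,0],"grip":0.2}
  ]
}}

```text
time: 3.75
position: [0.6108, -0.3338, 0.032]
orientation: [-0.5, 0.5, -0.498, 0.502]
ft_force: [0.3, -0.1, 4.9]
grip_width: 0.0321
```

{"op": "jog_arm", "data": {
  "moves": [
    {"delta_pos":[0,-15,0],"rotation":[0,0,0],"grip":0.2},
    {"delta_pos":[0,-60,0],"rotation":[0,0,0],"grip":0.2},
    {"delta_pos":[0,-120,0],"rotation":[0,0,0],"grip":0.2},
    {"delta_pos":[0,-180,0],"rotation":[0,0,0],"grip":0.2},
    {"delta_pos":[0,-240,0],"rotation":[0,0,0],"grip":0.2},
    {"delta_pos":[0,-300,0],"rotation":[0,0,0],"grip":0.2},
    {"delta_pos":[0,-340,0],"rotation":[0,0,0],"grip":0.2},
    {"delta_pos":[-40,-340,-20],"rotation":[0,0,0],"grip":0.2}
  ]
}}

```text
time: 4.75
position: [0.5911, -0.2956, 0.3726]
orientation: [-0.5, 0.499, -0.498, 0.503]
ft_force: [-0.7, 0.9, -1.5]
grip_width: 0.0321
```

{"op": "jog_arm", "data": {
  "moves": [
    {"delta_pos":[-50,0,-20],"rotation":[0,0,0],"grip":0.2},
    {"delta_pos":[-105,0,-30],"rotation":[0,0,0],"grip":0.2},
    {"delta_pos":[-160,0,-40],"rotation":[0,0,0],"grip":0.2},
    {"delta_pos":[-215,0,-50],"rotation":[0,0,0],"grip":0.2},
    {"delta_pos":[-270,0,-60],"rotation":[0,-0.15,0],"grip":0.2},
    {"delta_pos":[-325,0,-70],"rotation":[0,-0.29,0],"grip":0.2},
    {"delta_pos":[-355,0,-75],"rotation":[0,-0.29,0],"grip":0.2},
    {"delta_pos":[-355,0,-75],"rotation":[0,-0.29,0],"grip":0.2}
  ]
}}

```text
time: 5.75
position: [0.5136, 0.064, 0.37]
orientation: [0.568, -0.568, 0.421, -0.422]
ft_force: [-0.1, -0.5, -0.5]
grip_width: 0.0325
```

```bash
python3 - <<'E'
from h import *
s=snapshot("wrist"); cv2.imwrite("pics/w4.png",s["pixels"]); print(read_state())
s=snapshot("side"); cv2.imwrite("pics/s4.png",s["pixels"])
E
```

```text
{'time': 5.8, 'q': array([ 1.21026456e-02,  2.33405310e-02,  1.19875289e+00, -5.87165570e-04,
        1.91902892e+00, -2.80003322e-01]), 'joint_vel': array([-0.03765166,  0.01125719, -0.00211476, -0.00826045, -0.00434818,
       -0.00127918]), 'tau': array([ 9.44177695e-01, -3.28108871e+01, -3.14691210e+01,  1.28459595e-01,
        3.48727300e-02,  2.51067145e-02]), 'position': array([0.51403052, 0.06265568, 0.36980944]), 'orientation': array([-0.56734707,  0.56745575, -0.42171578,  0.42221685]), 'ft_force': array([ 0.46429679, -0.01608358, -0.88360908]), 'ft_torque': array([0.00633285, 0.0015961 , 0.02994047]), 'grip_width': 0.0321885840596606}
```

View pics/w4.png

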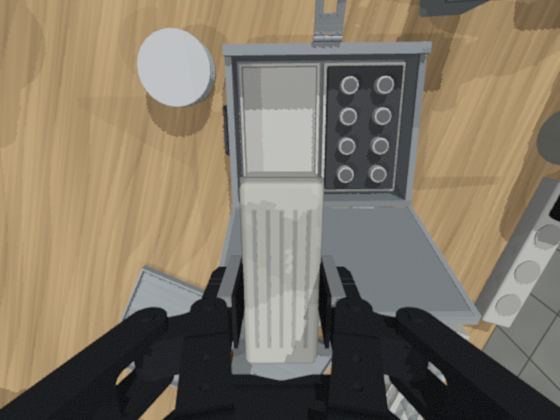

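View pics/s4.png

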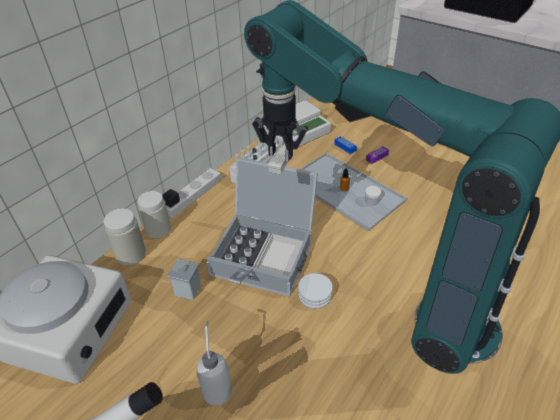

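```bash
python3 - <<'E'
from h import *
s=snapshot("wrist"); crop(s,"w4c",210,0,450,220,3.3); np.save("w4.npy",s,allow_pickle=True)
E
```

```text
(no output)
```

View pics/w4c.png

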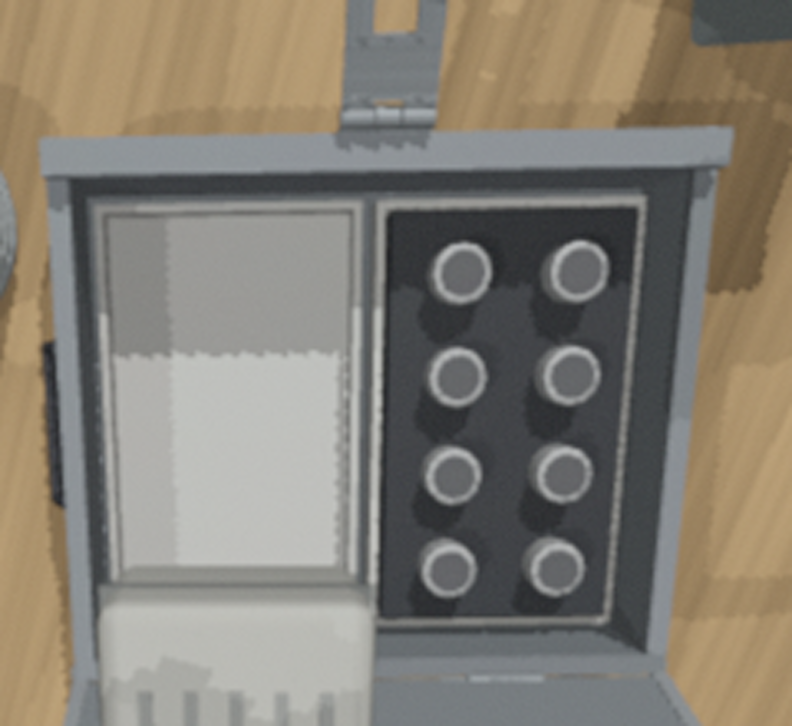

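```bash
python3 - <<'E'
from h import *
np.set_printoptions(precision=4,suppress=True)
s=np.load("w4.npy",allow_pickle=True).item()
f=lambda u,v,z:plane(s,210+(u+.5)/3.3-.5,(v+.5)/3.3-.5,z)[:2]
FL=f(732,128,.07);FR=f(41,140,.07)
print("front",FL,FR,np.linalg.norm(FL-FR),np.degrees(np.arctan2(*(FL-FR)[::-1])))
a=f(92,203,.026);b=f(365,199,.026);c=f(377,200,.026);d=f(645,195,.026);e=f(612,627,.026);g=f(377,632,.026)
print("ins",a,b,np.linalg.norm(b-a),np.degrees(np.arctan2(*(b-a)[::-1])))
print("vial",c,d,e,np.linalg.norm(c-d),np.linalg.norm(e-d),np.degrees(np.arctan2(*(d-c)[::-1])),np.degrees(np.arctan2(*(e-d)[::-1])))
print("bar",f(341,116,.0735),f(436,116,.0735))
th=np.arctan2(*(FL-FR)[::-1]); 
for th in [th,np.arctan2(*(d-c)[::-1])]:
  y=np.array([np.cos(th),np.sin(th)]); x=np.array([np.sin(th),-np.cos(th)])
  print("origin by front",(FL+FR)/2+.1*x,"by ins",(a+b)/2+.085*x+.055*y,"by vial",(c+d)/2+.085*x-.055*y, "x of insert", ((a+b)/2-(FL+FR)/2)@x)
E
```

```text
front [0.6363 0.2479] [0.4093 0.1761] 0.23807357552187475 17.533711320260814
ins [0.4249 0.1647] [0.5257 0.1963] 0.10561223522308713 17.405049469893807
vial [0.5302 0.1973] [0.6288 0.2286] [0.6825 0.0651] 0.10345432212010795 0.17203390034098848 17.61697134820721 -71.81516324859777
bar [0.5061 0.2122] [0.5371 0.2215]
origin by front [0.553  0.1166] by ins [0.5533 0.116 ] by vial [0.5527 0.1153] x of insert 0.0157138180651649
origin by front [0.5531 0.1167] by ins [0.5534 0.1161] by vial [0.5528 0.1153] x of insert 0.015634087704606003
```

{"op": "jog_arm", "data": {
  "moves": [
    {"delta_pos":[-39,0,-2],"rotation":[0,-0.018,0],"grip":0.2},
    {"delta_pos":[-39,60,-2],"rotation":[0,-0.018,0],"grip":0.2},
    {"delta_pos":[-39,120,-2],"rotation":[0,-0.018,0],"grip":0.2},
    {"delta_pos":[-39,180,-2],"rotation":[0,-0.018,0],"grip":0.2},
    {"delta_pos":[-39,220,-2],"rotation":[0,-0.018,0],"grip":0.2},
    {"delta_pos":[-39,240,-2],"rotation":[0,-0.018,0],"grip":0.2},
    {"delta_pos":[-39,240,-2],"rotation":[0,-0.018,0],"grip":0.2}
  ]
}}

```text
time: 6.78
position: [0.5002, 0.0974, 0.127]
orientation: [-0.569, 0.572, -0.419, 0.417]
ft_force: [0.5, 0.1, -0.7]
grip_width: 0.0324
```

```bash
python3 - <<'E'
from h import *
np.set_printoptions(precision=4,suppress=True)
s=snapshot("wrist"); cv2.imwrite("pics/w5.png",s["pixels"]); print(read_state()["position"],rot(read_state()["orientation"]))
s=snapshot("side"); crop(s,"s5",195,145,345,305,3.75);
E
```

```text
[0.5014 0.0977 0.1289] [[ 0.3014 -0.0015  0.9535]
 [-0.9535 -0.0003  0.3014]
 [-0.0001 -1.     -0.0015]]
```

View pics/w5.png

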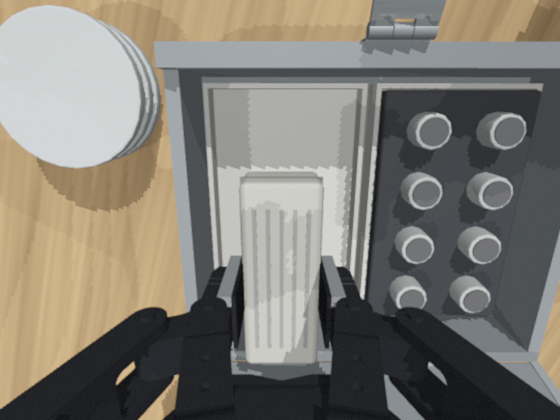

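View pics/s5.png

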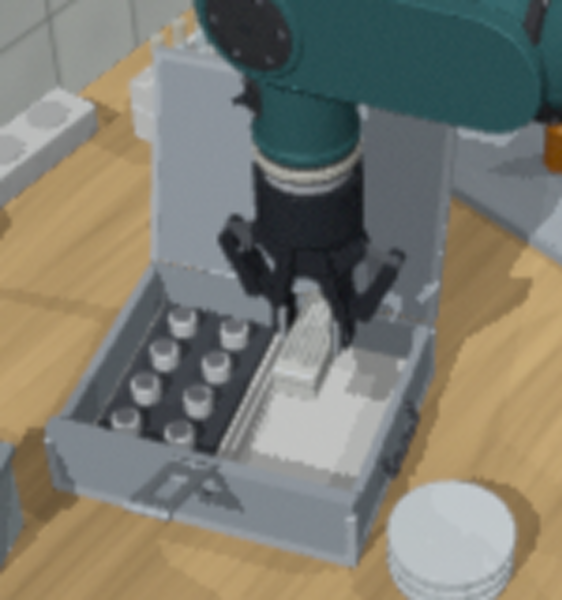

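{"op": "jog_arm", "data": {
  "moves": [
    {"delta_pos":[-2,40,0],"rotation":[0,0,0],"grip":0.2},
    {"delta_pos":[-2,75,0],"rotation":[0,0,0],"grip":0.2},
    {"delta_pos":[-2,83,0],"rotation":[0,0,0],"grip":0.2},
    {"delta_pos":[-2,86,0],"rotation":[0,0,0],"grip":0.2},
    {"delta_pos":[-2,86,0],"rotation":[0,0,0],"grip":0.2}
  ]
}}

```text
time: 7.5
position: [0.5023, 0.1007, 0.0453]
orientation: [0.572, -0.57, 0.416, -0.418]
ft_force: [0.4, -0.4, -0.7]
grip_width: 0.0329
```

{"op": "jog_arm", "data": {
  "moves": [
    {"delta_pos":[0,4,0],"rotation":[0,0,0],"grip":0.2},
    {"delta_pos":[0,6,0],"rotation":[0,0,0],"grip":0.2},
    {"delta_pos":[0,6,0],"rotation":[0,0,0],"grip":0.2}
  ]
}}

```text
time: 7.88
position: [0.5013, 0.1008, 0.038]
orientation: [0.571, -0.571, 0.417, -0.418]
ft_force: [-0.9, 0.2, 2.0]
grip_width: 0.0325
```

{"op": "jog_arm", "data": {
  "moves": [
    {"delta_pos":[0,1,0],"rotation":[0,0,0],"grip":0.2},
    {"delta_pos":[0,1,0],"rotation":[0,0,0],"grip":0.2},
    {"delta_pos":[0,1,0],"rotation":[0,0,0],"grip":0.5},
    {"delta_pos":[0,1,0],"rotation":[0,0,0],"grip":0.55},
    {"delta_pos":[0,1,0],"rotation":[0,0,0],"grip":0.55},
    {"delta_pos":[0,1,0],"rotation":[0,0,0],"grip":0.55},
    {"delta_pos":[0,1,0],"rotation":[0,0,0],"grip":0.55}
  ]
}}

```text
time: 8.75
position: [0.5008, 0.1007, 0.0362]
orientation: [-0.571, 0.571, -0.417, 0.417]
ft_force: [-0.1, -0.6, -0.4]
grip_width: 0.0466
```

{"op": "jog_arm", "data": {
  "moves": [
    {"delta_pos":[0,-15,0],"rotation":[0,0,0],"grip":0.55},
    {"delta_pos":[0,-60,0],"rotation":[0,0,0],"grip":0.55},
    {"delta_pos":[0,-120,0],"rotation":[0,0,0],"grip":0.55},
    {"delta_pos":[0,-180,0],"rotation":[0,0,0],"grip":0.55},
    {"delta_pos":[0,-240,0],"rotation":[0,0,0],"grip":0.55},
    {"delta_pos":[0,-300,0],"rotation":[0,0,0],"grip":0.3},
    {"delta_pos":[0,-320,0],"rotation":[0,0,0],"grip":0},
    {"delta_pos":[0,-320,0],"rotation":[0,0,0],"grip":0}
  ]
}}

```text
time: 9.75
position: [0.5012, 0.1008, 0.3599]
orientation: [0.572, -0.569, 0.416, -0.419]
ft_force: [0.7, 0.1, -0.3]
grip_width: -0.0003
```

```bash
python3 - <<'E'
from h import *
np.set_printoptions(precision=4,suppress=True)
s=snapshot("wrist"); cv2.imwrite("pics/w6.png",s["pixels"]); print(read_state()["position"],read_state()["time"])
s=snapshot("side"); crop(s,"s6",195,145,345,305,3.75);
s=snapshot("scene"); crop(s,"c6",230,140,400,300,3.75);
E
```

```text
[0.5008 0.1007 0.3574] 9.8
```

View pics/w6.png

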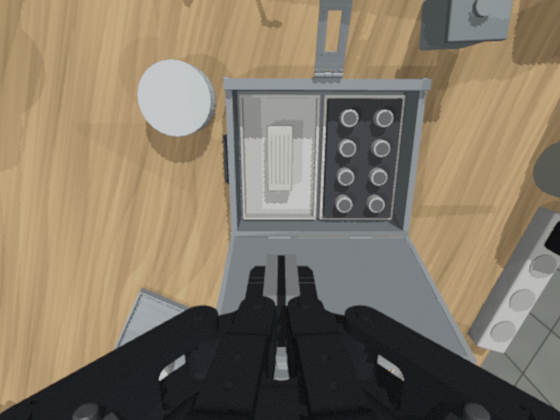

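View pics/s6.png

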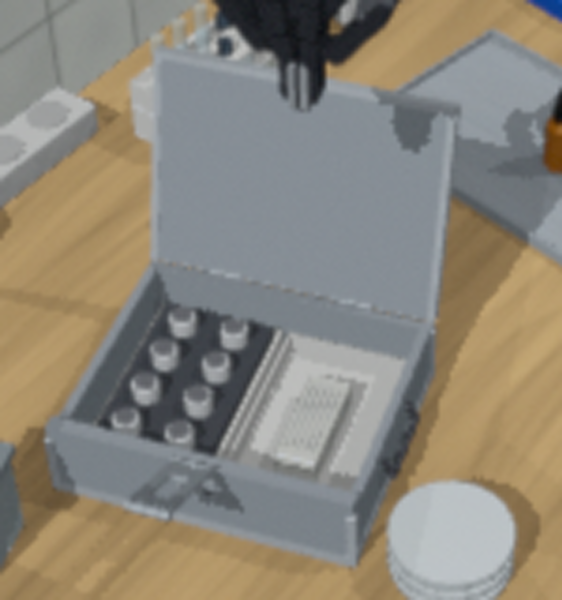

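View pics/c6.png

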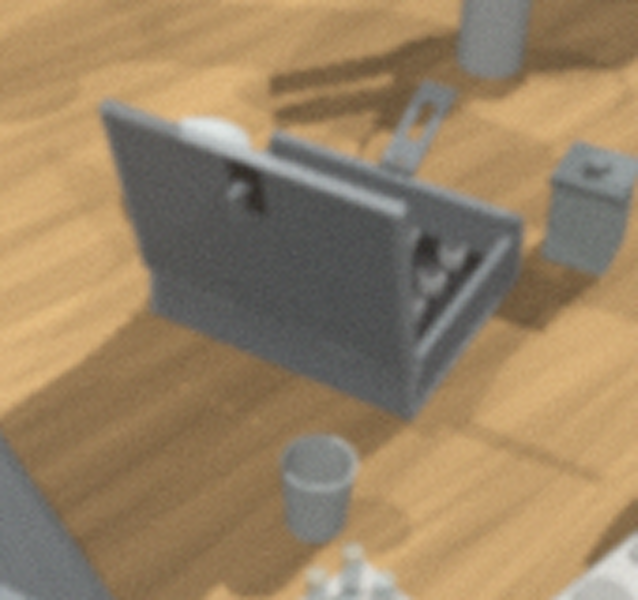

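```bash
cat >> h.py <<'E'
TH=np.radians(17.58); CY=np.array([np.cos(TH),np.sin(TH),0]); CX=np.array([np.sin(TH),-np.cos(TH),0]); CO=np.array([.5531,.1163,0])
def c2w(x,y,z): return CO+x*CX+y*CY+np.array([0,0,z])
def w2c(p): d=np.array(p)-CO; return np.array([d@CX,d@CY,d[2]])
def yplane(s,u,v,yc):
    o,d=ray(s,u,v); t=(yc-w2c(o)[1])/(d@CY); return w2c(o+t*d)
E
python3 - <<'E'
from h import *
np.set_printoptions(precision=4,suppress=True)
s=snapshot("side")
for n,u,v,y in [("L",157,50,.12),("R",457,107,-.12)]:
    c=yplane(s,195+u/3.75,145+v/3.75,y); print(n,c, "from hinge",np.hypot(c[0]-.1,c[2]-.06),np.pi-np.arctan2(c[2]-.06,c[0]-.1))
s=snapshot("scene")
for n,u,v,y in [("top near outer",403,212,.12),("top far",103,103,-.12)]:
    c=yplane(s,230+u/3.75,140+v/3.75,y); print(n,c, "from hinge",np.hypot(c[0]-.1,c[2]-.06),np.pi-np.arctan2(c[2]-.06,c[0]-.1))
E
```

```text
L [0.151  0.12   0.2357] from hinge 0.1829397375433353 1.8532759121191225
R [ 0.1539 -0.12    0.2345] from hinge 0.18263625734934147 1.870156692389326
top near outer [0.1397 0.12   0.2306] from hinge 0.17514079737384688 1.799747687987599
top far [ 0.1427 -0.12    0.2345] from hinge 0.17969003713547432 1.8106606622117183
```

```bash
python3 - <<'E'
from h import *
np.set_printoptions(precision=4,suppress=True)
s=snapshot("scene")
print("beaker top", w2c(plane(s,230+319/3.75,140+462/3.75,.062)))
p=w2c(read_state()["position"]); print(p*1000)
print(rot(read_state()["orientation"]).T@np.c_[CX,CY])
for f in [1.85,1.7,1.5,1.3,1.1,.9,.7,.5,.3,.2,.1,.05,0]:
    d=np.array([-np.cos(f),np.sin(f)]);n=np.array([np.sin(f),np.cos(f)])
    c=np.array([.1,.06])+.15*d+.01*n; t=c+[.011,.017]
    print(f,"TCP x,z case",t*1000,"jog dx,dy",(t[0]-p[0])*1000,-(t[1]-p[2])*1000)
print("dz",(-.045-p[1])*1000)
E
```

```text
beaker top [0.2239 0.1108 0.062 ]
[ -1.0157 -55.004  354.4538]
[[ 1.      0.0012]
 [-0.0007 -0.0034]
 [-0.0012  1.    ]]
1.85 TCP x,z case [161.9513 218.4354] jog dx,dy 162.96695566576355 136.01842240474116
1.7 TCP x,z case [140.2433 224.4613] jog dx,dy 141.258988861187 129.99252375787594
1.5 TCP x,z case [110.3644 227.3316] jog dx,dy 111.38003622821871 127.12218037550582
1.3 TCP x,z case [ 80.5108 224.2087] jog dx,dy 81.52642417281743 130.2450842839662
1.1 TCP x,z case [ 51.8727 215.2171] jog dx,dy 52.88832199911136 139.2367351593199
0.9 TCP x,z case [ 25.5918 200.7151] jog dx,dy 26.607440468008782 153.73866425596182
0.7 TCP x,z case [  2.7158 181.2811] jog dx,dy 3.7315153920372444 173.17272542429245
0.5 TCP x,z case [-15.8431 157.6897] jog dx,dy -14.82746228518026 196.7641439732568
0.3 TCP x,z case [-29.3453 130.8814] jog dx,dy -28.329604689893888 223.57240449233402
0.2 TCP x,z case [-34.0233 116.6011] jog dx,dy -33.007626755902 237.8527349851194
0.1 TCP x,z case [-37.2523 101.9251] jog dx,dy -36.23662401290198 252.52874623298655
0.05 TCP x,z case [-38.3127  94.4844] jog dx,dy -37.29708075420456 259.9694223882396
0 TCP x,z case [-39.  87.] jog dx,dy -37.984333387666396 267.453800382791
dz 10.003994095031278
```

{"op": "jog_arm", "data": {
  "moves": [
    {"delta_pos":[55,0,10],"rotation":[0,0,0],"grip":0},
    {"delta_pos":[110,0,10],"rotation":[0,0,0],"grip":0},
    {"delta_pos":[165,0,10],"rotation":[0,0,0],"grip":0},
    {"delta_pos":[215,0,10],"rotation":[0,0,0],"grip":0},
    {"delta_pos":[215,50,10],"rotation":[0,0,0],"grip":0},
    {"delta_pos":[215,105,10],"rotation":[0,0,0],"grip":0},
    {"delta_pos":[215,145,10],"rotation":[0,0,0],"grip":0},
    {"delta_pos":[215,145,10],"rotation":[0,0,0],"grip":0}
  ]
}}

```text
time: 11.05
position: [0.5728, -0.1005, 0.2055]
orientation: [-0.569, 0.572, -0.421, 0.414]
ft_force: [-0.7, -0.5, 0.0]
grip_width: -0.0
```

```bash
python3 - <<'E'
from h import *
np.set_printoptions(precision=4,suppress=True)
r=read_state();print(w2c(r["position"])*1000,r["ft_force"])
s=snapshot("scene"); crop(s,"c7",200,140,400,300,3.75);
s=snapshot("side"); crop(s,"s7",195,100,345,305,2.9);
E
```

```text
[212.6074 -46.7179 205.5484] [-0.6773 -0.4652  0.0029]
```

View pics/c7.png

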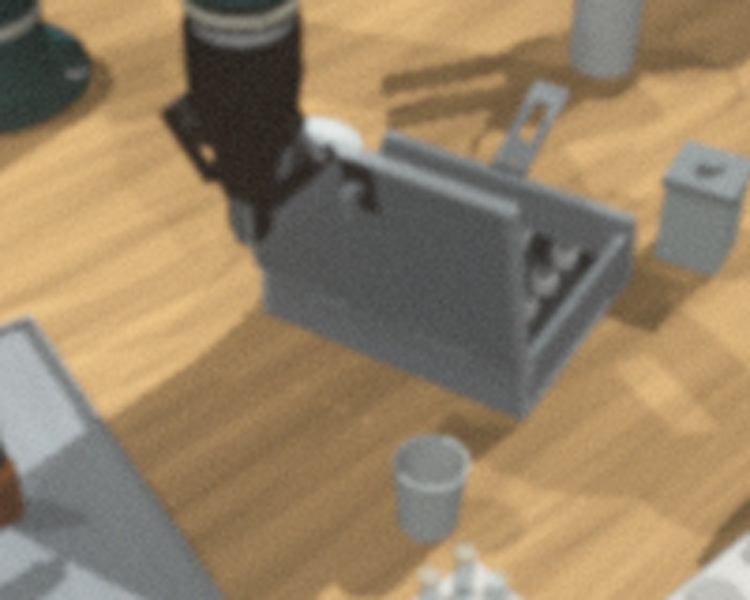

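View pics/s7.png

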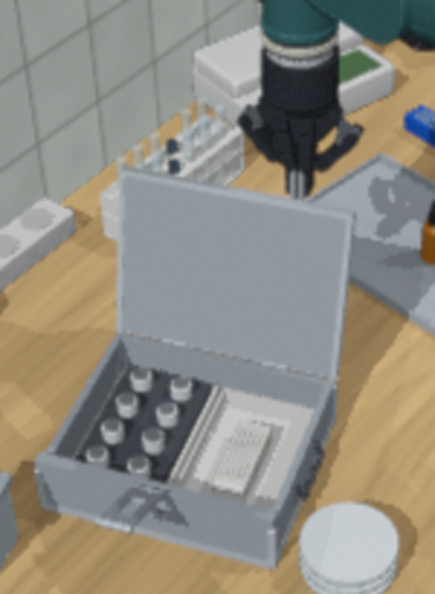

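{"op": "jog_arm", "data": {
  "moves": [
    {"delta_pos":[-38,0,0],"rotation":[0,0,0],"grip":0},
    {"delta_pos":[-68,-10,0],"rotation":[0,0,0],"grip":0},
    {"delta_pos":[-102,-17,0],"rotation":[0,0,0],"grip":0},
    {"delta_pos":[-132,-17,0],"rotation":[0,0,0],"grip":0},
    {"delta_pos":[-160,-10,0],"rotation":[0,0,0],"grip":0},
    {"delta_pos":[-187,5,0],"rotation":[0,0,0],"grip":0},
    {"delta_pos":[-210,24,0],"rotation":[0,0,0],"grip":0},
    {"delta_pos":[-210,24,0],"rotation":[0,0,0],"grip":0}
  ]
}}

```text
time: 12.15
position: [0.5121, 0.1001, 0.1892]
orientation: [0.572, -0.571, 0.416, -0.417]
ft_force: [-0.6, -0.0, -0.4]
grip_width: -0.0
```

```bash
python3 - <<'E'
from h import *
np.set_printoptions(precision=4,suppress=True)
r=read_state();print(w2c(r["position"])*1000,r["ft_force"])
s=snapshot("scene"); crop(s,"c8",200,140,400,300,3.75);
s=snapshot("side"); crop(s,"s8",195,100,345,305,2.9);
E
```

```text
[  3.0553 -43.9465 189.1727] [-0.6228 -0.023  -0.3963]
```

View pics/c8.png

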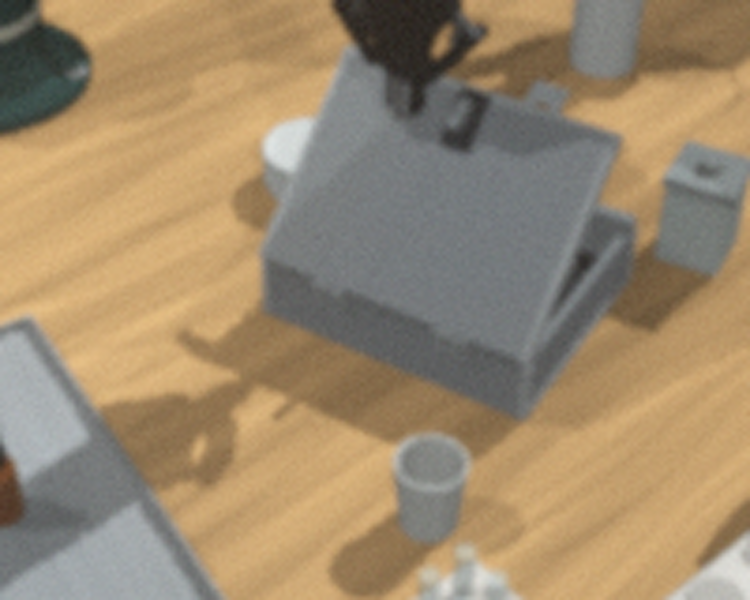

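View pics/s8.png

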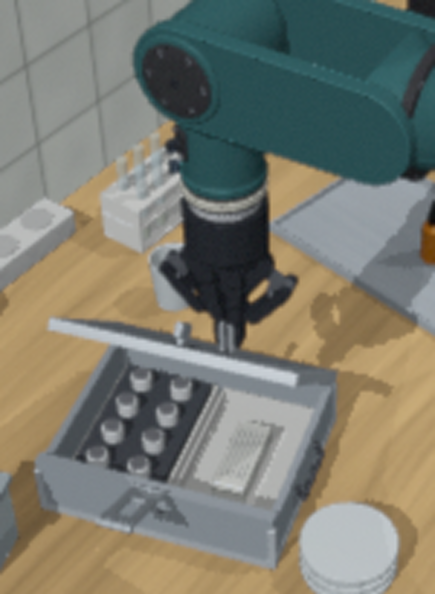

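{"op": "jog_arm", "data": {
  "moves": [
    {"delta_pos":[-19,29,0],"rotation":[0,0,0],"grip":0},
    {"delta_pos":[-32,52,0],"rotation":[0,0,0],"grip":0},
    {"delta_pos":[-38,68,0],"rotation":[0,0,0],"grip":0},
    {"delta_pos":[-41,80,0],"rotation":[0,0,0],"grip":0},
    {"delta_pos":[-42,87,0],"rotation":[0,0,0],"grip":0},
    {"delta_pos":[-42,90,0],"rotation":[0,0,0],"grip":0},
    {"delta_pos":[-42,90,0],"rotation":[0,0,0],"grip":0}
  ]
}}

```text
time: 13.12
position: [0.4993, 0.1387, 0.0974]
orientation: [-0.571, 0.571, -0.417, 0.418]
ft_force: [0.2, -0.2, 0.3]
grip_width: 0.0
```

```bash
python3 - <<'E'
from h import *
np.set_printoptions(precision=4,suppress=True)
r=read_state();print(w2c(r["position"])*1000,r["ft_force"])
s=snapshot("scene"); crop(s,"c9",200,140,400,300,3.75);
s=snapshot("side"); crop(s,"s9",195,160,345,305,3.75);
E
```

```text
[-37.5973 -44.5321  97.3953] [ 0.2377 -0.2333  0.2596]
```

View pics/s9.png

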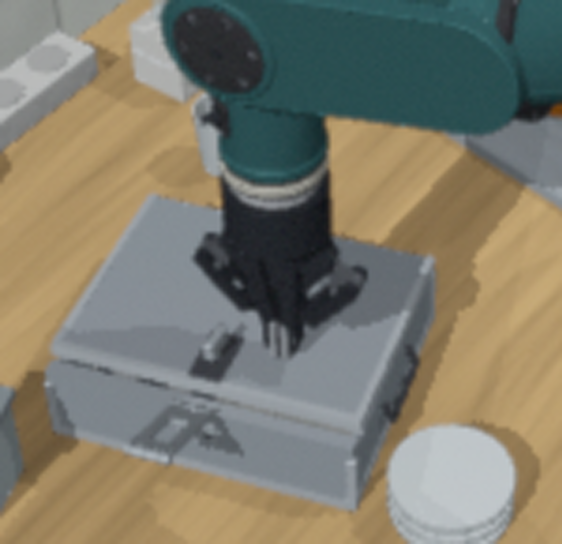

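{"op": "jog_arm", "data": {
  "moves": [
    {"delta_pos":[0,5,0],"rotation":[0,0,0],"grip":0},
    {"delta_pos":[0,8,0],"rotation":[0,0,0],"grip":0},
    {"delta_pos":[0,10,0],"rotation":[0,0,0],"grip":0},
    {"delta_pos":[0,11,0],"rotation":[0,0,0],"grip":0}
  ]
}}

```text
time: 13.72
position: [0.4992, 0.1391, 0.087]
orientation: [0.571, -0.571, 0.417, -0.417]
ft_force: [-2.3, 0.1, 7.2]
grip_width: 0.0001
```

{"op": "jog_arm", "data": {
  "moves": [
    {"delta_pos":[0,1,0],"rotation":[0,0,0],"grip":0},
    {"delta_pos":[0,1,0],"rotation":[0,0,0],"grip":0}
  ]
}}

```text
time: 13.98
position: [0.4992, 0.1391, 0.087]
orientation: [0.571, -0.571, 0.417, -0.417]
ft_force: [-3.5, 0.5, 7.6]
grip_width: 0.0001
```

{"op": "jog_arm", "data": {
  "moves": [
    {"delta_pos":[0,-30,0],"rotation":[0,0,0],"grip":0},
    {"delta_pos":[0,-90,0],"rotation":[0,0,0],"grip":0},
    {"delta_pos":[0,-150,0],"rotation":[0,0,0],"grip":0},
    {"delta_pos":[-30,-200,20],"rotation":[0,0,0],"grip":0},
    {"delta_pos":[-60,-200,40],"rotation":[0,0,0],"grip":0},
    {"delta_pos":[-60,-200,40],"rotation":[0,0,0],"grip":0},
    {"delta_pos":[-60,-200,40],"rotation":[0,0,0],"grip":0}
  ]
}}

```text
time: 14.85
position: [0.5187, 0.2078, 0.2842]
orientation: [-0.57, 0.572, -0.418, 0.417]
ft_force: [0.6, 0.4, -0.3]
grip_width: 0.0001
```

```bash
python3 - <<'E'
from h import *
np.set_printoptions(precision=4,suppress=True)
r=read_state();print(w2c(r["position"])*1000,r["ft_force"])
s=snapshot("wrist"); cv2.imwrite("pics/w10.png",s["pixels"]);np.save("w10.npy",s,allow_pickle=True)
s=snapshot("side"); crop(s,"s10",195,180,345,305,4);np.save("s10.npy",s,allow_pickle=True)
s=snapshot("scene"); crop(s,"c10",250,140,400,260,4);np.save("c10.npy",s,allow_pickle=True)
E
```

```text
[-97.6745  -5.1885 284.2151] [ 0.5947  0.421  -0.3307]
```

View pics/w10.png

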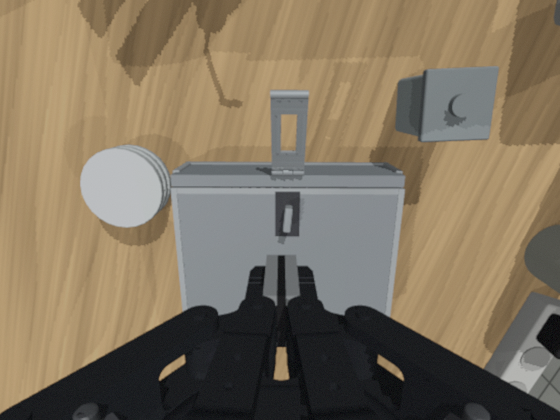

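View pics/s10.png

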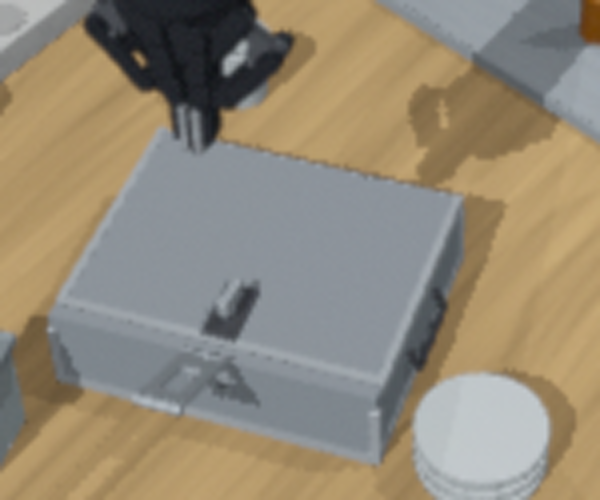

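View pics/c10.png

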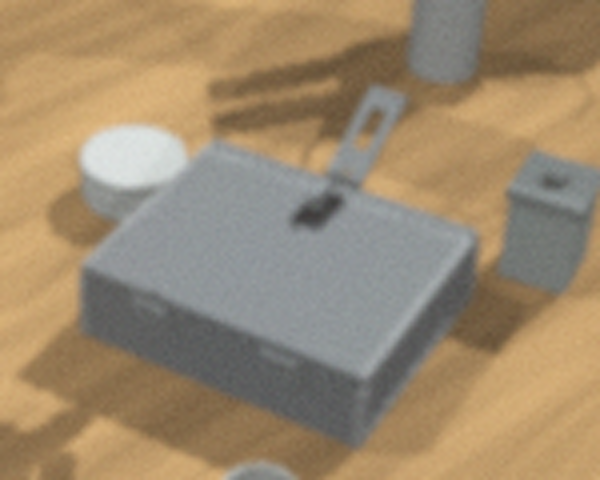

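```bash
python3 - <<'E'
from h import *
np.set_printoptions(precision=4,suppress=True)
s=np.load("w10.npy",allow_pickle=True).item()
crop(s,"w10c",160,60,420,260,3)
L=yplane(s,289,93,0); d=L-np.array([-.104,0,.0735]); print("lip",L,np.hypot(d[0],d[2]),np.pi-np.arctan2(d[2],d[0]) , "ang from +x", np.arctan2(d[2],d[0]))
s2=np.load("s10.npy",allow_pickle=True).item(); 
L=yplane(s2,195+160/4,180+404/4,0);d=L-np.array([-.104,0,.0735]);print("lip side",L,np.hypot(d[0],d[2]),np.arctan2(d[2],d[0]))
E
```

```text
lip [-0.1791  0.      0.1217] 0.08925227621211079 0.5701042072401261 ang from +x 2.571488446349667
lip side [-0.176   0.      0.1074] 0.07961437404078743 2.7019360878262306
```

View pics/w10c.png

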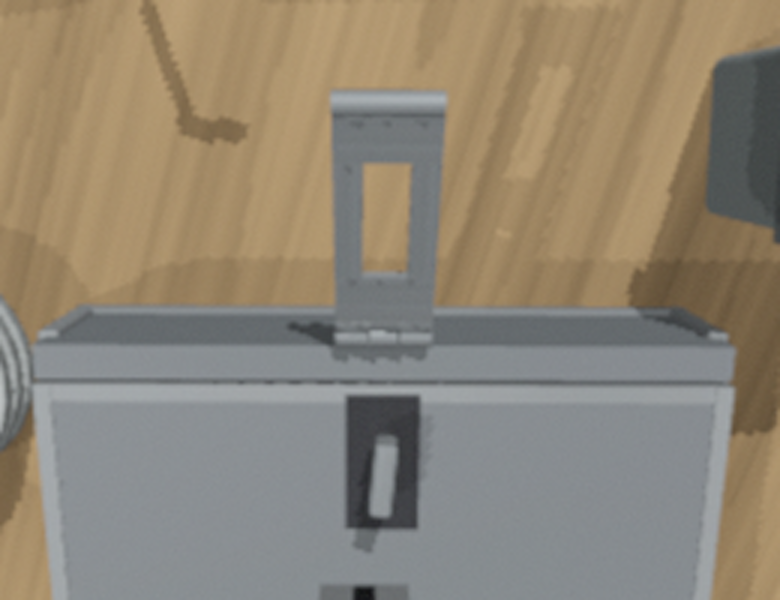

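```bash
python3 - <<'E'
from h import *
np.set_printoptions(precision=4,suppress=True)
s=np.load("w10.npy",allow_pickle=True).item(); s2=np.load("s10.npy",allow_pickle=True).item()
H=np.array([-.104,0,.0735])
for n,s_,(u,v) in [("w",s,(160+388/3,60+103/3)),("side",s2,(195+160/4,180+404/4))]:
  for a in [2.4,2.5,2.6,2.65,2.7,2.8,2.9]:
    p=H+.082*np.array([np.cos(a),0,np.sin(a)]); q=proj(s_,c2w(*p)); print(n,a,p,q-np.array([u,v]))
print("barrel",w2c([.5216,.21685,.0735]))
print("staple front/back",[w2c(plane(s,160+u/3,60+v/3,.092))*1000 for u,v in [(386,438),(380,517)]])
print("stain jar",w2c(plane(s,460,105,.09)), [w2c(plane(s,u,v,.085)) for u,v in [(425,70),(495,68),(492,138),(424,140)]])
r=read_state();print(w2c(r["position"])*1000)
E
```

```text
w 2.4 [-0.1645  0.      0.1289] [-0.3041 17.8916]
w 2.5 [-0.1697  0.      0.1226] [-0.4086 10.9539]
w 2.6 [-0.1743  0.      0.1158] [-0.5281  5.0803]
w 2.65 [-0.1763  0.      0.1122] [-0.5926  2.556 ]
w 2.7 [-0.1781  0.      0.1085] [-0.6598  0.3101]
w 2.8 [-0.1813  0.      0.101 ] [-0.8009 -3.3469]
w 2.9 [-0.1836  0.      0.0931] [-0.9488 -5.9063]
side 2.4 [-0.1645  0.      0.1289] [ 1.0435 -8.7611]
side 2.5 [-0.1697  0.      0.1226] [ 0.4571 -5.644 ]
side 2.6 [-0.1743  0.      0.1158] [-0.0117 -2.6014]
side 2.65 [-0.1763  0.      0.1122] [-0.2003 -1.1194]
side 2.7 [-0.1781  0.      0.1085] [-0.3578  0.3307]
side 2.8 [-0.1813  0.      0.101 ] [-0.5778  3.1184]
side 2.9 [-0.1836  0.      0.0931] [-0.6701  5.7301]
barrel [-0.1054  0.0003  0.0735]
staple front/back [array([-74.9652,   1.1501,  92.    ]), array([-47.2862,  -0.6345,  92.    ])]
stain jar [-0.1698  0.1547  0.09  ] [array([-0.1995,  0.1214,  0.085 ]), array([-0.2012,  0.1832,  0.085 ]), array([-0.1401,  0.192 ,  0.085 ]), array([-0.1382,  0.1284,  0.085 ])]
[-97.2139  -5.2143 284.6701]
```

{"op": "jog_arm", "data": {
  "moves": [
    {"delta_pos":[-50,0,5],"rotation":[0,0,0],"grip":0.65},
    {"delta_pos":[-81,40,5],"rotation":[0,0,0],"grip":0.65},
    {"delta_pos":[-81,90,5],"rotation":[0,0,0],"grip":0.65},
    {"delta_pos":[-81,125,5],"rotation":[0,0,0],"grip":0.65},
    {"delta_pos":[-81,125,5],"rotation":[0,0,0],"grip":0.65},
    {"delta_pos":[-81,125,5],"rotation":[0,0,0],"grip":0.65}
  ]
}}

```text
time: 15.75
position: [0.5002, 0.2868, 0.1622]
orientation: [0.571, -0.57, 0.417, -0.418]
ft_force: [0.4, -0.3, 1.9]
grip_width: 0.0554
```

```bash
python3 - <<'E'
from h import *
np.set_printoptions(precision=4,suppress=True)
r=read_state();print(w2c(r["position"])*1000,r["ft_force"],r["grip_width"]); print(rot(r["orientation"]).T@CX)
s=snapshot("wrist"); cv2.imwrite("pics/w11.png",s["pixels"])
s=snapshot("side"); crop(s,"s11",195,180,345,305,4)
E
```

```text
[-178.5417    1.0768  162.1638] [ 0.3746 -0.3385  1.9117] 0.055402049831853845
[ 1.     -0.0002 -0.0004]
```

View pics/w11.png

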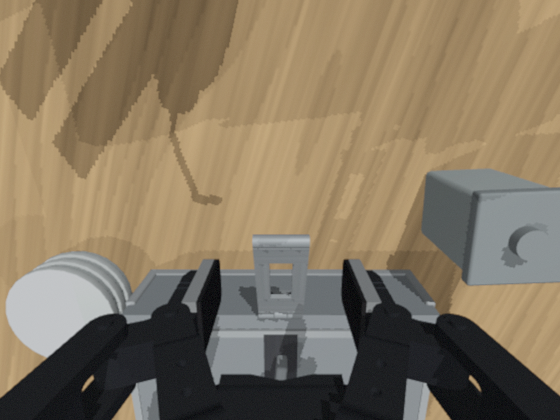

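View pics/s11.png

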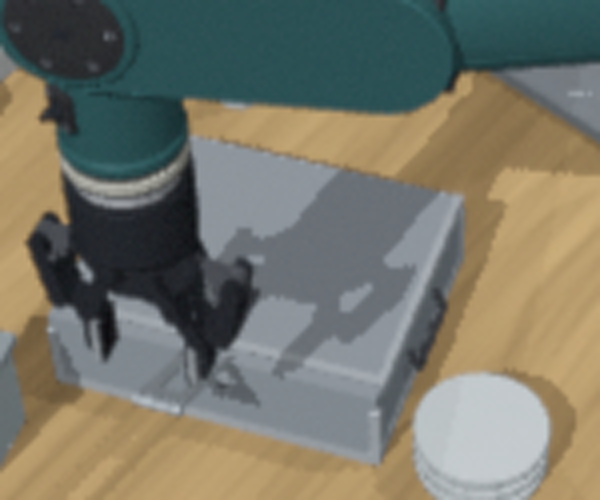

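{"op": "jog_arm", "data": {
  "moves": [
    {"delta_pos":[0,25,0],"rotation":[0,0,0],"grip":0.65},
    {"delta_pos":[0,50,0],"rotation":[0,0,0],"grip":0.65},
    {"delta_pos":[0,50,0],"rotation":[0,0,0],"grip":0.65},
    {"delta_pos":[0,50,0],"rotation":[0,0,0],"grip":0.25},
    {"delta_pos":[0,50,0],"rotation":[0,0,0],"grip":0.25},
    {"delta_pos":[0,50,0],"rotation":[0,0,0],"grip":0.25},
    {"delta_pos":[0,50,0],"rotation":[0,0,0],"grip":0.25}
  ]
}}

```text
time: 16.73
position: [0.4998, 0.288, 0.1116]
orientation: [0.572, -0.57, 0.417, -0.417]
ft_force: [-1.9, 3.8, 2.4]
grip_width: 0.0303
```

```bash
python3 - <<'E'
from h import *
np.set_printoptions(precision=4,suppress=True)
r=read_state();print(w2c(r["position"])*1000,r["ft_force"],r["grip_width"]); print(rot(r["orientation"]).T@CX)
s=snapshot("wrist"); cv2.imwrite("pics/w12.png",s["pixels"])
H=np.array([-.104,0,.0735]);p0=np.array([-178.,112.5])
for a in [2.7,2.5,2.3,2.1,1.9,1.7,1.5,1.3,1.1,.9,.7,.5,.4,.3]:
  x,z=-104+82*np.cos(a),73.5+82*np.sin(a); 
  x0,z0=-104+82*np.cos(2.7),73.5+82*np.sin(2.7); print(a,round(x-x0,1),round(-(z-z0),1))
E
```

```text
[-179.8138    1.0639  111.6097] [-1.8809  3.8437  2.4258] 0.030275173018969332
[ 1.     -0.0017 -0.0016]
2.7 0.0 -0.0
2.5 8.4 -14.0
2.3 19.5 -26.1
2.1 32.7 -35.7
1.9 47.6 -42.6
1.7 63.6 -46.3
1.5 79.9 -46.7
1.3 96.1 -44.0
1.1 111.3 -38.0
0.9 125.1 -29.2
0.7 136.9 -17.8
0.5 146.1 -4.3
0.4 149.7 3.1
0.3 152.5 10.8
```

View pics/w12.png

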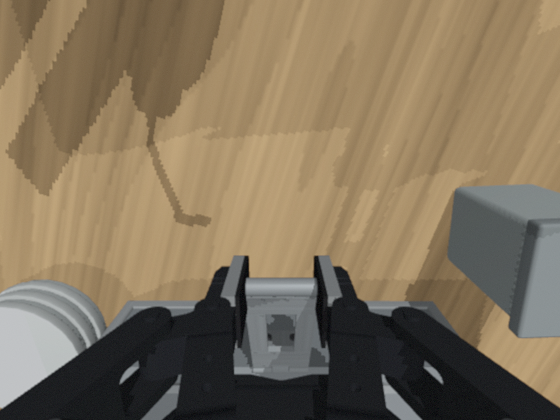

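{"op": "jog_arm", "data": {
  "moves": [
    {"delta_pos":[4,-7,0],"rotation":[0,0,0],"grip":0.25},
    {"delta_pos":[8,-14,0],"rotation":[0,0,0],"grip":0.25},
    {"delta_pos":[20,-26,0],"rotation":[0,0,0],"grip":0.25},
    {"delta_pos":[33,-36,0],"rotation":[0,0,0],"grip":0.25},
    {"delta_pos":[48,-43,0],"rotation":[0,0,0],"grip":0.25},
    {"delta_pos":[64,-46,0],"rotation":[0,0,0],"grip":0.25},
    {"delta_pos":[80,-47,0],"rotation":[0,0,0],"grip":0.25},
    {"delta_pos":[80,-47,0],"rotation":[0,0,0],"grip":0.25}
  ]
}}

```text
time: 17.77
position: [0.5242, 0.2098, 0.1559]
orientation: [-0.57, 0.571, -0.418, 0.418]
ft_force: [4.5, 3.0, -5.7]
grip_width: 0.0268
```

```bash
python3 - <<'E'
from h import *
np.set_printoptions(precision=4,suppress=True)
r=read_state();print(w2c(r["position"])*1000,r["ft_force"],r["grip_width"])
s=snapshot("side"); crop(s,"s13",195,180,345,305,4)
s=snapshot("wrist"); cv2.imwrite("pics/w13.png",s["pixels"])
E
```

```text
[-97.8728   0.7139 155.9202] [ 4.5334  3.0428 -5.7497] 0.026798657198598527
```

View pics/s13.png

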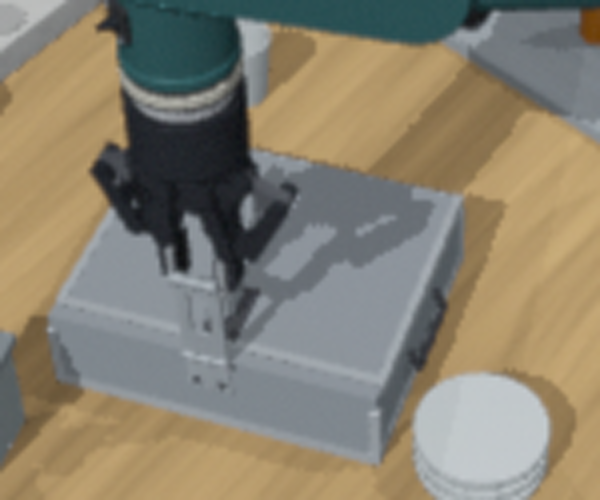

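View pics/w13.png

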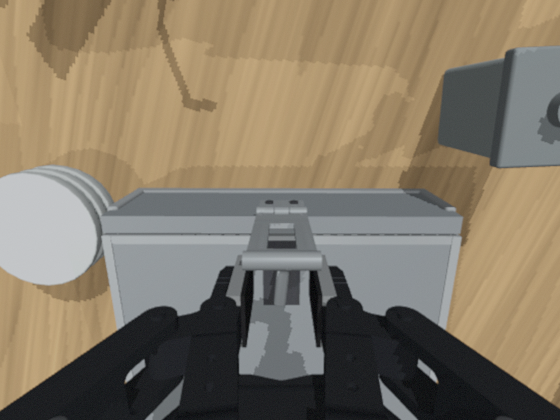

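```bash
python3 - <<'E'
from h import *
s=snapshot("wrist")
for a in [1.5,1.6,1.7,1.8,1.9,2,2.1]:
    p=[-.104+.082*np.cos(a),0,.0735+.082*np.sin(a)]; print(a,p,proj(s,c2w(*p)))
s=snapshot("side")
for a in [1.5,1.6,1.7,1.8,1.9,2,2.1]:
    p=[-.104+.082*np.cos(a),0,.0735+.082*np.sin(a)]; print(a,(proj(s,c2w(*p))-[195,180])*4)
E
```

```text
1.5 [np.float64(-0.09819954946324835), 0, np.float64(0.15529458890153247)] [281.19262516 289.51277676]
1.6 [np.float64(-0.10639436082870568), 0, np.float64(0.15546503544940343)] [281.2080697  272.18830941]
1.7 [np.float64(-0.11456524853223302), 0, np.float64(0.15481651445710243)] [281.22257136 253.38765318]
1.8 [np.float64(-0.12263057176483314), 0, np.float64(0.153355505732012)] [281.23569094 233.57210667]
1.9 [np.float64(-0.13050974448280728), 0, np.float64(0.151096607190368)] [281.24703102 213.2724196 ]
2 [np.float64(-0.13812404059686567), 0, np.float64(0.14806238899970592)] [281.25626735 193.05271135]
2.1 [np.float64(-0.14539738057718832), 0, np.float64(0.14428316806520763)] [281.26317327 173.46952159]
1.5 [200.23999234 267.33915541]
1.6 [195.47690484 276.07997102]
1.7 [190.77922831 285.73037746]
1.8 [186.20181801 296.19077304]
1.9 [181.79918361 307.34858911]
2 [177.6245618  319.07969103]
2.1 [173.72896896 331.25012468]
```

{"op": "jog_arm", "data": {
  "moves": [
    {"delta_pos":[0,0,0],"rotation":[0,0,0],"grip":0.6},
    {"delta_pos":[0,0,0],"rotation":[0,0,0],"grip":0.6},
    {"delta_pos":[0,0,0],"rotation":[0,0,0],"grip":0.6},
    {"delta_pos":[0,-40,0],"rotation":[0,0,0],"grip":0.6},
    {"delta_pos":[-20,-60,0],"rotation":[0,0,0],"grip":0},
    {"delta_pos":[-42,-60,0],"rotation":[0,0,0],"grip":0},
    {"delta_pos":[-42,-60,0],"rotation":[0,0,0],"grip":0},
    {"delta_pos":[-42,-60,0],"rotation":[0,0,0],"grip":0}
  ]
}}

```text
time: 18.98
position: [0.5107, 0.2502, 0.217]
orientation: [-0.57, 0.571, -0.417, 0.418]
ft_force: [-0.2, -0.3, -0.7]
grip_width: -0.0
```

```bash
python3 - <<'E'
from h import *
np.set_printoptions(precision=4,suppress=True)
r=read_state();print(w2c(r["position"])*1000,r["ft_force"],r["grip_width"])
s=snapshot("side"); crop(s,"s14",195,180,345,305,4)
s=snapshot("wrist"); cv2.imwrite("pics/w14.png",s["pixels"])
for a in [1.6,1.7,1.8,1.9]:
    p=[-.104+.082*np.cos(a),0,.0735+.082*np.sin(a)]; print(a,p,proj(s,c2w(*p)))
E
```

```text
[-140.4465    0.0188  217.0173] [-0.2453 -0.3073 -0.7376] -4.326795092328998e-05
1.6 [np.float64(-0.10639436082870568), 0, np.float64(0.15546503544940343)] [282.1939 285.1491]
1.7 [np.float64(-0.11456524853223302), 0, np.float64(0.15481651445710243)] [282.2143 272.8441]
1.8 [np.float64(-0.12263057176483314), 0, np.float64(0.153355505732012)] [282.2312 259.883 ]
1.9 [np.float64(-0.13050974448280728), 0, np.float64(0.151096607190368)] [282.2443 246.5389]
```

View pics/s14.png

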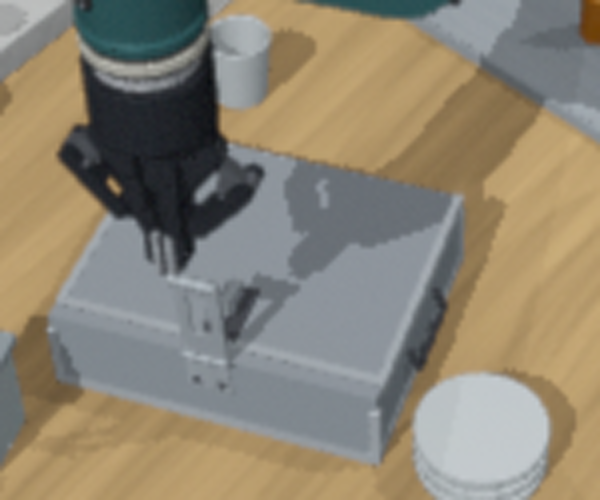

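View pics/w14.png

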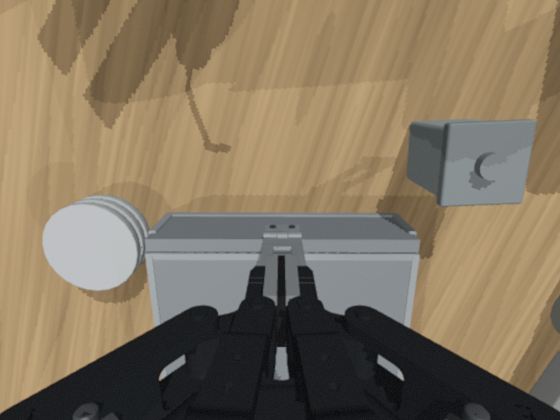

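{"op": "jog_arm", "data": {
  "moves": [
    {"delta_pos":[0,35,0],"rotation":[0,0,0],"grip":0},
    {"delta_pos":[0,62,0],"rotation":[0,0,0],"grip":0},
    {"delta_pos":[10,62,0],"rotation":[0,0,0],"grip":0},
    {"delta_pos":[27,60,0],"rotation":[0,0,0],"grip":0},
    {"delta_pos":[38,60,0],"rotation":[0,0,0],"grip":0},
    {"delta_pos":[48,61,0],"rotation":[0,0,0],"grip":0},
    {"delta_pos":[58,65,0],"rotation":[0,0,0],"grip":0},
    {"delta_pos":[67,70,0],"rotation":[0,0,0],"grip":0}
  ]
}}

```text
time: 20.08
position: [0.5315, 0.1862, 0.1473]
orientation: [0.571, -0.571, 0.417, -0.418]
ft_force: [-0.2, 0.9, 0.6]
grip_width: -0.0004
```

```bash
python3 - <<'E'
from h import *
np.set_printoptions(precision=4,suppress=True)
r=read_state();print(w2c(r["position"])*1000,r["ft_force"],r["grip_width"])
s=snapshot("side"); crop(s,"s15",195,180,345,305,4)
s=snapshot("wrist"); cv2.imwrite("pics/w15.png",s["pixels"])
E
```

```text
[-73.2132   0.4938 147.2876] [-0.2112  0.9132  0.618 ] -0.000415315874323037
```

View pics/s15.png

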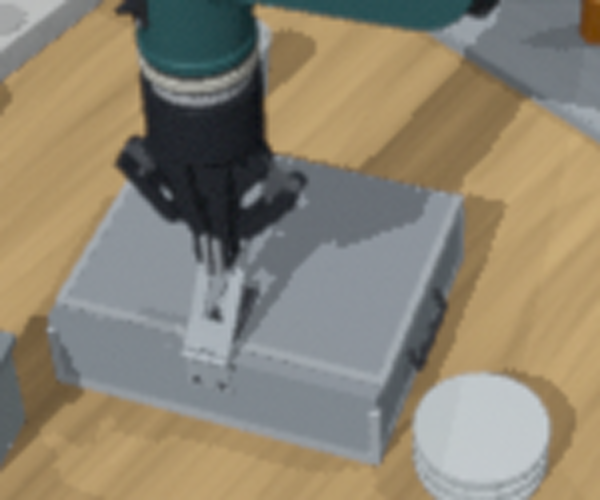

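View pics/w15.png

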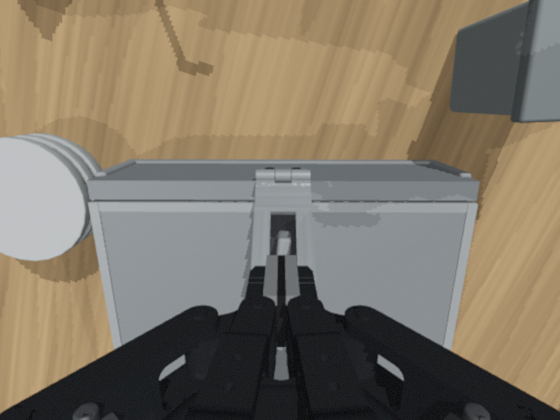

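{"op": "jog_arm", "data": {
  "moves": [
    {"delta_pos":[14,14,0],"rotation":[0,0,0],"grip":0},
    {"delta_pos":[26,18,0],"rotation":[0,0,0],"grip":0},
    {"delta_pos":[38,22,0],"rotation":[0,0,0],"grip":0},
    {"delta_pos":[46,30,0],"rotation":[0,0,0],"grip":0},
    {"delta_pos":[46,40,0],"rotation":[0,0,0],"grip":0},
    {"delta_pos":[46,45,0],"rotation":[0,0,0],"grip":0},
    {"delta_pos":[46,45,0],"rotation":[0,0,0],"grip":0}
  ]
}}

```text
time: 21.05
position: [0.5454, 0.1444, 0.1036]
orientation: [0.572, -0.571, 0.416, -0.417]
ft_force: [0.1, -0.9, 1.3]
grip_width: 0.0001
```

```bash
python3 - <<'E'
from h import *
np.set_printoptions(precision=4,suppress=True)
r=read_state();print(w2c(r["position"])*1000,r["ft_force"],r["grip_width"])
s=snapshot("side"); crop(s,"s16",195,180,345,305,4)
s=snapshot("wrist"); cv2.imwrite("pics/w16.png",s["pixels"])
E
```

```text
[-29.0651   1.1627 103.6485] [ 0.1099 -0.8749  1.2501] 6.820718887882377e-05
```

View pics/s16.png

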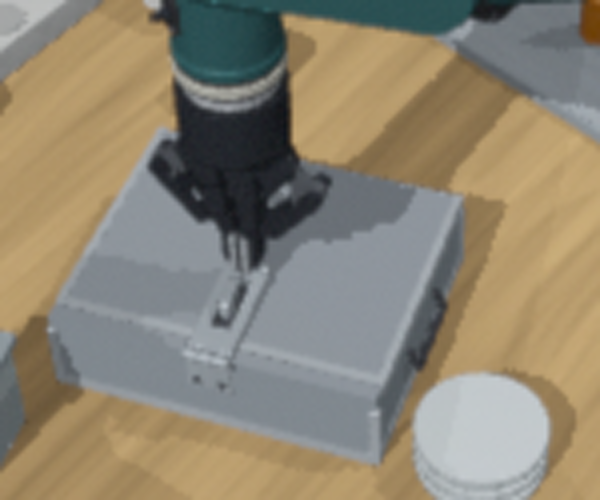

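View pics/w16.png

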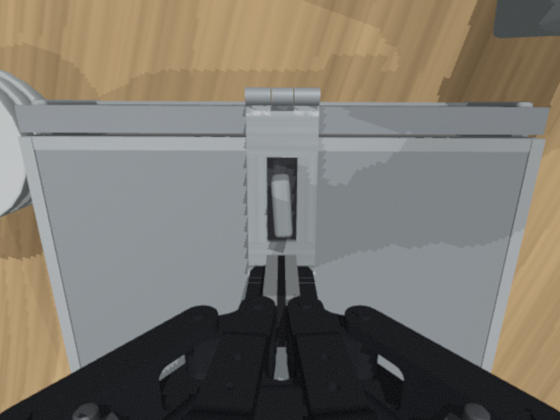

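{"op": "jog_arm", "data": {
  "moves": [
    {"delta_pos":[2,4,0],"rotation":[0,0,0],"grip":0},
    {"delta_pos":[2,6,0],"rotation":[0,0,0],"grip":0},
    {"delta_pos":[2,8,0],"rotation":[0,0,0],"grip":0},
    {"delta_pos":[2,8,0],"rotation":[0,0,0],"grip":0}
  ]
}}

```text
time: 21.65
position: [0.5457, 0.1401, 0.0955]
orientation: [-0.57, 0.571, -0.417, 0.418]
ft_force: [-4.4, -2.0, 7.3]
grip_width: -0.0001
```

{"op": "jog_arm", "data": {
  "moves": [
    {"delta_pos":[0,1,0],"rotation":[0,0,0],"grip":0},
    {"delta_pos":[0,1,0],"rotation":[0,0,0],"grip":0},
    {"delta_pos":[0,1,0],"rotation":[0,0,0],"grip":0}
  ]
}}

```text
time: 22.02
position: [0.5458, 0.1401, 0.0953]
orientation: [-0.57, 0.571, -0.417, 0.418]
ft_force: [-4.2, -2.9, 9.8]
grip_width: -0.0
```

{"op": "jog_arm", "data": {
  "moves": [
    {"delta_pos":[0,-30,0],"rotation":[0,0,0],"grip":0},
    {"delta_pos":[0,-80,0],"rotation":[0,0,0],"grip":0.3},
    {"delta_pos":[-15,-120,0],"rotation":[0,0,0],"grip":0.4},
    {"delta_pos":[-31,-120,-1],"rotation":[0,0,0],"grip":0.4},
    {"delta_pos":[-31,-120,-1],"rotation":[0,0,0],"grip":0.4},
    {"delta_pos":[-31,-120,-1],"rotation":[0,0,0],"grip":0.4}
  ]
}}

```text
time: 22.78
position: [0.5345, 0.1699, 0.211]
orientation: [-0.57, 0.572, -0.418, 0.417]
ft_force: [0.4, 0.0, 0.6]
grip_width: 0.034
```

```bash
python3 - <<'E'
from h import *
np.set_printoptions(precision=4,suppress=True)
r=read_state();print(w2c(r["position"])*1000,r["ft_force"],r["grip_width"])
s=snapshot("side"); crop(s,"s17",195,180,345,305,4)
s=snapshot("wrist"); cv2.imwrite("pics/w17.png",s["pixels"])
print([w2c(plane(s,u,v,.092))*1000 for u,v in [(0,0)]])
for x,y,z in [(-58,0,92),(-71,0,92),(-45,0,92),(-22,0,79)]: print(x,proj(s,c2w(x/1e3,y,z/1e3)))
E
```

```text
[-56.7086  -1.5055 211.0133] [0.4498 0.0319 0.562 ] 0.03403773209419435
[array([-192.8966, -181.1706,   92.    ])]
-58 [284.5015 204.0014]
-71 [284.5707 187.1972]
-45 [284.4344 220.2996]
-22 [284.2315 241.4372]
```

View pics/s17.png

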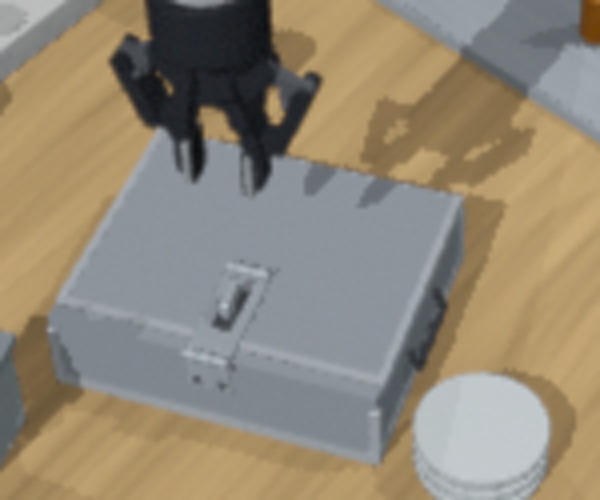

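View pics/w17.png

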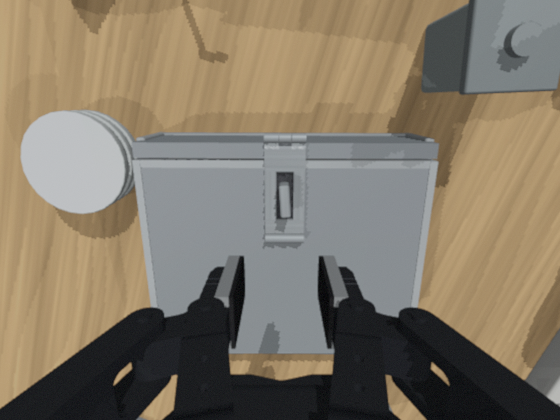

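{"op": "jog_arm", "data": {
  "moves": [
    {"delta_pos":[-3,40,2],"rotation":[0,0,0],"grip":0.4},
    {"delta_pos":[-3,80,2],"rotation":[0,0,0],"grip":0.4},
    {"delta_pos":[-3,85,2],"rotation":[0,0,0],"grip":0.4},
    {"delta_pos":[-3,85,2],"rotation":[0,0,0],"grip":0.4}
  ]
}}

```text
time: 23.38
position: [0.5366, 0.1737, 0.1286]
orientation: [-0.571, 0.571, -0.417, 0.417]
ft_force: [-0.5, 0.2, 1.5]
grip_width: 0.0338
```

```bash
python3 - <<'E'
from h import *
np.set_printoptions(precision=4,suppress=True)
r=read_state();print(w2c(r["position"])*1000,r["ft_force"],r["grip_width"],r["q"])
s=snapshot("side"); crop(s,"s18",195,180,345,305,4)
s=snapshot("wrist"); cv2.imwrite("pics/w18.png",s["pixels"])
for x,y,z in [(-58,0,92),(-71,0,92),(-45,0,92),(-22,0,79)]: print(x,proj(s,c2w(x/1e3,y,z/1e3)))
E
```

```text
[-59.6671   1.5758 128.5918] [-0.5058  0.1765  1.5113] 0.03382809768954597 [ 0.2125  0.1715  1.5168 -0.0001  1.4534 -0.0951]
-58 [277.8798 254.1251]
-71 [277.833  231.0319]
-45 [277.9246 276.2285]
-22 [278.1307 300.0525]
```

View pics/w18.png

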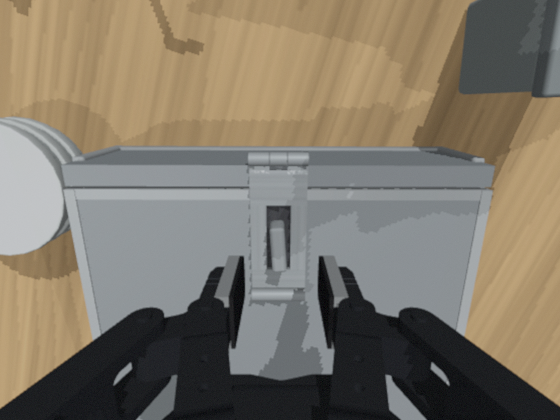

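View pics/s18.png

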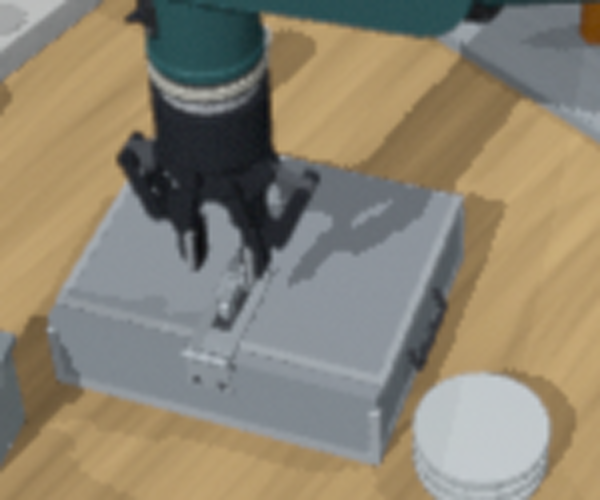

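{"op": "jog_arm", "data": {
  "moves": [
    {"delta_pos":[-2,15,-1.5],"rotation":[0,0,0],"grip":0.4},
    {"delta_pos":[-2,29,-1.5],"rotation":[0,0,0],"grip":0.4},
    {"delta_pos":[-2,31,-1.5],"rotation":[0,0,0],"grip":0.4},
    {"delta_pos":[-2,31,-1.5],"rotation":[0,0,0],"grip":0.05},
    {"delta_pos":[-2,31,-1.5],"rotation":[0,0,0],"grip":0},
    {"delta_pos":[-2,31,-1.5],"rotation":[0,0,0],"grip":0},
    {"delta_pos":[-2,31,-1.5],"rotation":[0,0,0],"grip":0}
  ]
}}

```text
time: 24.35
position: [0.535, 0.1754, 0.0976]
orientation: [0.571, -0.57, 0.417, -0.418]
ft_force: [4.3, -0.6, -2.6]
grip_width: 0.006
```

{"op": "jog_arm", "data": {
  "moves": [
    {"delta_pos":[0,0,0],"rotation":[0,0.15,0],"grip":0},
    {"delta_pos":[0,0,0],"rotation":[0,0.3,0],"grip":0},
    {"delta_pos":[0,0,0],"rotation":[0,0.45,0],"grip":0},
    {"delta_pos":[0,0,0],"rotation":[0,0.6,0],"grip":0},
    {"delta_pos":[0,0,0],"rotation":[0,0.7,0],"grip":0},
    {"delta_pos":[0,0,0],"rotation":[0,0.7,0],"grip":0}
  ]
}}

```text
time: 25.1
position: [0.5356, 0.1754, 0.0976]
orientation: [-0.394, 0.392, -0.587, 0.589]
ft_force: [6.1, 0.1, -3.7]
grip_width: 0.0062
```

```bash
python3 - <<'E'
from h import *
np.set_printoptions(precision=4,suppress=True)
r=read_state();print(w2c(r["position"])*1000,r["ft_force"],"case xy",r["ft_force"]@CX,r["ft_force"]@CY,r["ft_torque"],r["grip_width"],r["q"])
print(rot(r["orientation"]).T@CX)
s=snapshot("wrist"); cv2.imwrite("pics/w19.png",s["pixels"])
E
```

```text
[-61.6126   1.2017  97.6493] [ 6.0742  0.0831 -3.6967] case xy 1.755359779780054 5.8155961929146684 [ 0.162  -0.8041 -0.0446] 0.006227136717949365 [ 0.216   0.1922  1.5572 -0.0003  1.3888  0.6089]
[0.765  0.0006 0.644 ]
```

View pics/w19.png

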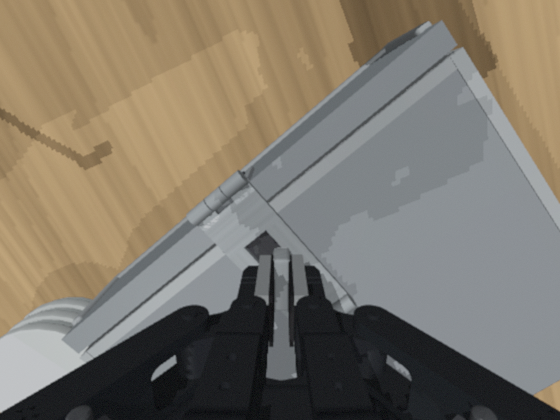

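{"op": "jog_arm", "data": {
  "moves": [
    {"delta_pos":[0,0,0],"rotation":[0,0.15,0],"grip":0},
    {"delta_pos":[0,0,0],"rotation":[0,0.3,0],"grip":0},
    {"delta_pos":[0,0,0],"rotation":[0,0.45,0],"grip":0},
    {"delta_pos":[0,0,0],"rotation":[0,0.6,0],"grip":0},
    {"delta_pos":[0,0,0],"rotation":[0,0.75,0],"grip":0},
    {"delta_pos":[0,0,0],"rotation":[0,0.75,0],"grip":0},
    {"delta_pos":[0,0,0],"rotation":[0,0.75,0],"grip":0}
  ]
}}

```text
time: 26.02
position: [0.5361, 0.175, 0.0977]
orientation: [-0.152, 0.149, -0.691, 0.691]
ft_force: [6.2, -0.6, -4.6]
grip_width: 0.0059
```

{"op": "jog_arm", "data": {
  "moves": [
    {"delta_pos":[0,0,0],"rotation":[0,0,0],"grip":0.25},
    {"delta_pos":[0,0,0],"rotation":[0,0,0],"grip":0.25},
    {"delta_pos":[0,0,0],"rotation":[0,0,0],"grip":0.25},
    {"delta_pos":[0,-20,0],"rotation":[0,0,0],"grip":0.25},
    {"delta_pos":[0,-70,0],"rotation":[0,0,0],"grip":0.25},
    {"delta_pos":[0,-130,0],"rotation":[0,0,0],"grip":0.25},
    {"delta_pos":[0,-130,0],"rotation":[0,0,0],"grip":0.25},
    {"delta_pos":[0,-130,0],"rotation":[0,0,0],"grip":0.25}
  ]
}}

```text
time: 27.02
position: [0.534, 0.1754, 0.2273]
orientation: [0.15, -0.151, 0.691, -0.691]
ft_force: [-0.7, 0.6, 0.2]
grip_width: 0.0213
```

```bash
python3 - <<'E'
from h import *
np.set_printoptions(precision=4,suppress=True)
r=read_state();print(w2c(r["position"])*1000,r["ft_force"],r["q"]); print(rot(r["orientation"]).T@CX)
s=snapshot("wrist"); cv2.imwrite("pics/w20.png",s["pixels"])
np.save("w20.npy",s,allow_pickle=True)
s=snapshot("side"); crop(s,"s20",195,180,345,305,4);cv2.imwrite("pics/s20f.png",s["pixels"])
s=snapshot("scene"); cv2.imwrite("pics/c20.png",s["pixels"])
E
```

```text
[-62.0998  -0.3655 227.2562] [-0.677   0.5942  0.2359] [0.2165 0.119  1.3776 0.     1.645  1.3583]
[ 0.1218 -0.      0.9926]
```

View pics/w20.png

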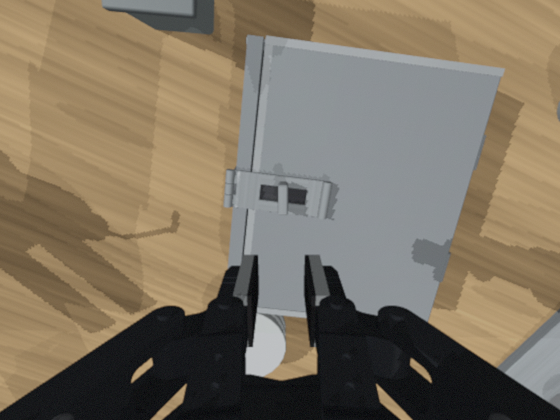

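View pics/s20.png

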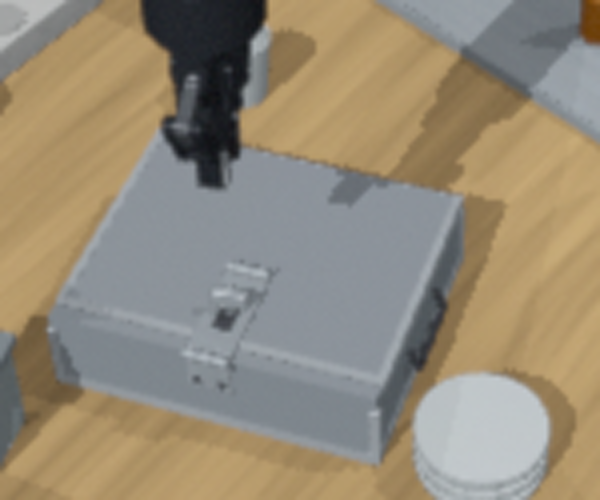

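View pics/c20.png

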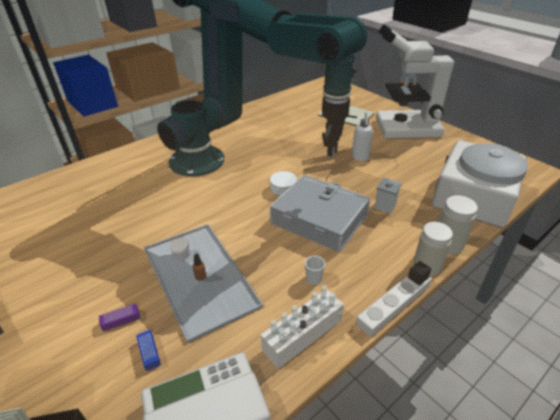

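```bash
python3 - <<'E'
from h import *
np.set_printoptions(precision=4,suppress=True)
s=np.load("w20.npy",allow_pickle=True).item()
a,b=[w2c(plane(s,u,v,.092)) for u,v in [(284,184),(283,213)]]; d=b-a; print(a,b,np.linalg.norm(d),"staple",np.arctan2(d[1],d[0])+0, "abs from x", np.arctan2(abs(d[1]),abs(d[0])))
s2=snapshot("side")
for h in [0,.08,.16]: print(h,(proj(s2,c2w(-.104+.082*np.cos(h),0,.076+.082*np.sin(h)))-[195,180])*4)
for l in [0,.04,.08]:
  for y in [.12,-.12]: print(l,y,(proj(s2,c2w(.1-.186*np.cos(l)+.01*np.sin(l),y,.07+.186*np.sin(l)))-[195,180])*4)
r=read_state();print(r["ft_force"],r["time"]); sign_off()
E
```

```text
[-0.0597  0.0138  0.092 ] [-0.0575 -0.0102  0.092 ] 0.024070065505154038 staple -1.4795832748620952 abs from x 1.4795832748620952
0 [248.7894 267.5627]
0.08 [248.1461 261.4976]
0.16 [247.2346 255.9545]
0 0.12 [ 56.4192 299.1646]
0 -0.12 [382.7092 381.4384]
0.04 0.12 [ 55.4472 291.4839]
0.04 -0.12 [382.8808 373.6999]
0.08 0.12 [ 54.6527 283.458 ]
0.08 -0.12 [383.1918 365.5861]
[-0.3539 -0.218   0.1662] 27.225
the job is handed in; nothing more can be done
```

The case is packed and locked, and I handed the job in at about 27 s. The mailer lies flat in the empty insert and was let go only after I felt it touch the floor. The lid is pushed shut, the hasp is down over the staple, and the staple is turned crosswise.

My last checks in the camera views:
- **Hasp and lid:** in the side view, the hasp lip and the lid's front edge were within about 3 px (enlarged view) of where they should be at 0. That is within tolerance for both.
- **Staple:** it measured about -1.48 rad by camera and -1.45 rad from the gripper's angle while it held the bar. Both exceed the 1.2 rad needed.
- **Surroundings:** none of the other objects looked moved or tipped in the final pictures, though I did not re-measure their positions.
- **Arm:** the force reading was near zero at hand-in, with the arm raised clear of the case.

- **Hasp grip slipped:** my first grip on the hasp lip came off near upright, so I pushed the hasp the rest of the way with closed fingers.
- **Position disagreement:** the close-up views put the staple and lip about 3 mm further forward than my case estimate. I corrected for that before gripping the staple.
- **Mailer not seen since:** it has been hidden since the lid was shut, so its position was last confirmed just before that.

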